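# Lay down the tall carton and stow it under the riser shelf

## Task

The tall carton is too high for the low wooden riser shelf. Take the creamer tin off the carton and stand it upright on top of the riser without letting it fall over; then, without lifting the carton, topple it so that it lies on one of its broad faces, and slide it endwise into the bay under the riser until its leading end meets the stop board at the back. Leave the mugs, the sugar dispenser and the syrup bottle alone.

Things in the scene. Friction and masses are not known exactly. Their poses are not given: they have to be found in the camera images.
- carton: Tall plain cardboard carton, standing on end: 80 mm deep (its x), 110 mm wide (its y), 180 mm high (its z), 0.25 to 0.6 kg. Origin: centre of the end it stands on at the start; z points to its other end. Its broad faces (110 x 180 mm) look to +x and -x; at the start +x points to the riser within 12 degrees, so a push along +x near its top tips it towards the riser.
- carton_center (a point): Centre of the carton, 90 mm along its z axis from the carton's origin. Lying on a broad face the carton is 80 mm high (this point 40 mm up) and fits the bay; lying on a narrow face it is 110 mm high and does not.
- tin: Creamer tin, an upright cylinder 55 mm in diameter and 82 mm high; light body, dark lid. Origin: centre of its underside, z up. At the start it stands on top of the carton.
- riser: Low open riser shelf of light wood, fixed to the counter. Origin: on the counter under its centre; z up; x points from the open mouth (x = -75 mm) to the back. Top board 150 mm (x) by 164 mm (y), upper face 108 mm and underside 94 mm above the counter. Bay 128 mm wide (y = -64 to +64 mm) between two 14 mm side boards.
- riser_stop (a point): Middle of the inner face of the 70 mm high stop board at the back of the bay (riser x = +63 mm, y = 0, 40 mm up). The carton pushed home against it still sticks out of the mouth by about 42 mm.
- mug_7: White mug, upside down, bystander. Origin: on the counter under it.
- mug_10: White mug, upside down, bystander. Origin: on the counter under it.
- dispenser: Glass sugar dispenser, 69 mm in diameter, 121 mm high, bystander. Origin: centre of its underside.
- syrup: Syrup bottle, 59 mm in diameter, 203 mm high, bystander. Origin: centre of its underside.
Things that resemble listed ones, but are neither listed nor needed, are in the scene too. Leave any purple or red look-alike of the tin alone. What is shaped like the carton but orange is not meant.

How it is judged:
By the outcome, as a careful person would: the job done as asked, in the order asked, and still so for the second after the job is handed in, with the robot touching nothing.
It also fails if it takes over 72 s, if anything falls off the work surface, if the arm or the gripper's body presses on something with over 40 N, if the wrist force passes 120 N, or if a joint passes its speed limit or range.

## Robot

A 6-joint arm with a two-finger parallel gripper is mounted at the origin on a cart in front of the work surface, level with it; the furniture and walls round the work are solid. World frame = base frame: x ahead of the robot, y to its left, z up, the work surface at z = 0. Lengths are in m, angles in rad, forces in N, time in s.
With the tool pointing down it reaches from about 0.375 to 0.9 m from the base axis. Payload 3.1 kg.
Tool frame: the origin (TCP) lies between the finger pads; the fingertips stand 11 mm ahead of it and the grasp point (between the pads) lies 8 mm behind it; z points along the fingers, y is the direction in which the jaws open and shut (so a half turn about z gives the same grasp; the last joint's range is limited). The gripper opens to 85 mm and grips with 20 to 120 N. Pads are 22 mm wide; open, the fingers measure 114 mm over their backs; the gripper's body (76 mm by 85 mm) begins 54 mm behind the grasp point. The pads swing forward as they close: fully open they stand 13 mm farther back than shut.
Start: joints at [0.924, 0.527, 1.433, -0, 1.181, -0.178], TCP at [0.282, 0.558, 0.213] pointing down, gripper open.
Joint ranges: [-3.08, 3.08], [-0.75, 2.2], [0.22, 2.44], [-1.43, 4.57], [0, 2.65], [-2.85, 2.85]. Speed limits (rad/s): [2.79, 2.79, 3.14, 3.14, 3.14, 3.14].

## Interface

Orientations are given as a unit quaternion [x, y, z, w].
In Python, from station import manip gives the robot as it stands.
- The arm moves only by the tool move_arm, never from a script. Its argument "deltas" is a list of rows, each a list of 5 numbers: the shift along the tool's x, y, z in units of 40 cm (1.0 is 40 cm), then the turn about the tool's z in units of 0.5 rad (1.0 is 0.5 rad), then the opening in per cent of the stroke, from 0 (shut) to 100 (fully open). In form: [[x, y, z, twist, grip], ...]. A call has exactly 8 rows; each row is the pose to reach, as a shift and turn from the pose commanded when the call began, along the tool's axes at that moment; what a row does not reach only later rows make up. A row lasts 1/12 s, in which the tool goes at most 41.7 mm and 7.16 degrees, less where a joint would pass 70% of its speed; a pose out of reach is approached as far as the arm can. A call with a number of a shift or a turn outside -1 to 1 is refused whole. A call with a gripper value outside its range is refused whole. The fingers move at their own pace and stop on an object; "force" is the grip in N (left out, the last holds). Time passes only in rows, so rows that repeat a pose let the fingers close, or fill a call up. It gives the time, the measured TCP pose, the force and the opening at its end, in the units of the state.
- manip.sense(): the state, without advancing time (a new reading comes with each control period).
- manip.snapshot(name): name is "side" or "top" or "wrist"; returns (picture, depth): 384x512x3 uint8, red, green, blue; 384x512 float32, m along the optical axis (not along the pixel's ray), 0 where there is no reading.
- manip.get_calibration(name): a dict with "vfov" (degrees; the focal length in pixels is half the picture's height over the tangent of half this angle, whatever the lens; pixels are square), "cx", "cy" (the principal point, pixels), "pose" (4x4, takes a point from camera to world coordinates). Camera axes: x right, y down, z forward; pixel columns grow to the right and rows downward; lengths in m; the calibration is good to about 2 mm. A picture is of the moment at which its call begins: read the wrist's pose just before it. get_calibration takes no time and is no camera call; for the wrist camera it gives the pose at the moment of the call.
- manip.sign_off(): hands the job in, once; it reports no verdict.
The state is a dict: "t": time; "q": joint angles; "qd": joint speeds; "tau": joint torques, N m; "tcp_pos": TCP position; "tool_rot": TCP orientation; "force": force on the tool from outside, world axes, zero at the start; "ft_torque": the same for the moment, N m; "finger_gap": opening from 0.0 (shut) to 1.0 (fully open).
Only numpy, scipy, OpenCV 4.12 (cv2) and the standard library are available. Lean on these libraries where they do the work, as an engineer would, in place of code of your own. Each camera call takes 0.05 s, during which the arm holds its last target.

## Working session

There is one attempt and no reset: what is moved stays moved. The work goes in short steps, Python scripts to look and compute and a tool call to move; the robot and the scene stay as the last step left them, time stands still between calls to the robot, and variables do not carry over. Pictures are saved under pics/ and viewed, and the job is handed in when it is done.

Besides the shell and the picture viewer there is one more tool, called after "Call:" as a command line: name --pt "numbers of a row" for each row, then --argument value for the rest. move_arm: Moves the arm, as the interface text tells. Its arguments: {"type":"object","properties":{"deltas":{"type":"array","items":{"type":"array","items":{"type":"number"}}},"force":{"type":"number"}},"required":["deltas"]}

```bash
mkdir -p pics; ls; cat > h.py <<'E'
import numpy as np, cv2, sys
from station import manip
from scipy.spatial.transform import Rotation as R
def snap(n,f):
    im,d=manip.snapshot(n); c=manip.get_calibration(n)
    cv2.imwrite('pics/%s.png'%f,im[:,:,::-1]); np.savez('pics/%s.npz'%f,im=im,d=d,pose=c['pose'],v=c['vfov'],cx=c['cx'],cy=c['cy'])
def load(f):
    z=np.load('pics/%s.npz'%f); im=z['im'];d=z['d'];F=im.shape[0]/2/np.tan(np.radians(z['v'])/2)
    h,w=d.shape;u,v=np.meshgrid(np.arange(w),np.arange(h))
    P=np.stack([(u-z['cx'])/F*d,(v-z['cy'])/F*d,d],-1)@z['pose'][:3,:3].T+z['pose'][:3,3]
    P[d==0]=np.nan
    return im,P,z
E
python3 - <<'E'
from h import *
for n in ['side','top','wrist']: 
    snap(n,n+'0'); c=manip.get_calibration(n); print(n,c)
print(manip.sense())
E
```

```text
pics
side {'vfov': 50.968259416704484, 'cx': 249.04796010723751, 'cy': 196.0962389422902, 'pose': array([[-0.9998983 , -0.01331288,  0.00511473,  0.61071739],
       [-0.0139401 ,  0.8366211 , -0.54760461,  0.69289814],
       [ 0.0030111 , -0.54762022, -0.8367216 ,  1.29596899],
       [ 0.        ,  0.        ,  0.        ,  1.        ]])}
top {'vfov': 45.84586136422773, 'cx': 257.1929271020848, 'cy': 187.31667811517192, 'pose': array([[ 1.60136900e-02, -9.95571514e-01,  9.26332685e-02,
         4.57602636e-01],
       [-9.99869997e-01, -1.61193707e-02, -3.92711326e-04,
        -6.05169291e-02],
       [ 1.88416220e-03, -9.26149371e-02, -9.95700218e-01,
         1.73662214e+00],
       [ 0.00000000e+00,  0.00000000e+00,  0.00000000e+00,
         1.00000000e+00]])}
wrist {'vfov': 68.4390703528874, 'cx': 253.2003856414275, 'cy': 186.4777364446739, 'pose': array([[ 0.45020083,  0.85707678,  0.25047676,  0.21801752],
       [ 0.89292662, -0.4317733 , -0.12749064,  0.58977188],
       [-0.00112009,  0.28105376, -0.95969137,  0.37203598],
       [ 0.        ,  0.        ,  0.        ,  1.        ]])}
{'t': 0.15, 'q': array([ 9.24542506e-01,  5.28254573e-01,  1.43362737e+00, -1.21643479e-05,
        1.18138994e+00, -1.78495413e-01]), 'qd': array([-0.00073037, -0.00236598, -0.00628515,  0.00012745, -0.00034993,
       -0.00101669]), 'tau': array([ 8.17260716e-04, -4.42743337e+01, -1.78276134e+01, -2.33422879e-04,
        5.57035091e-03, -1.10897565e-05]), 'tcp_pos': array([0.28141985, 0.55740076, 0.21205108]), 'tool_rot': array([ 2.31750517e-01,  9.72774893e-01, -7.71487121e-04, -3.31353130e-04]), 'force': array([-0.05765464, -0.06217963,  0.0373715 ]), 'ft_torque': array([-0.00440613,  0.02759948, -0.02965854]), 'finger_gap': 1.0019714152743444}
```

View pics/side0.png

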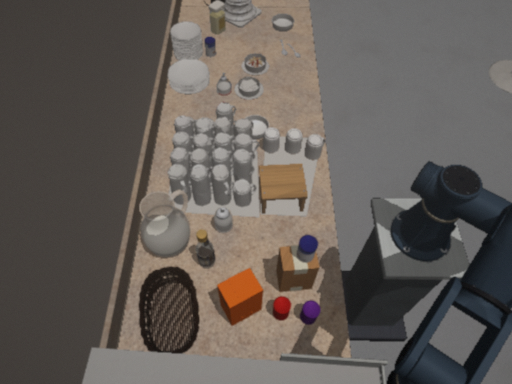

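View pics/top0.png

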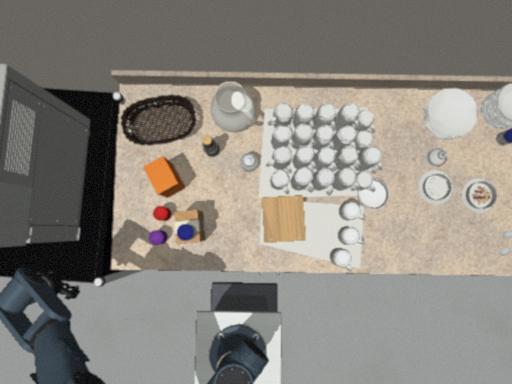

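View pics/wrist0.png

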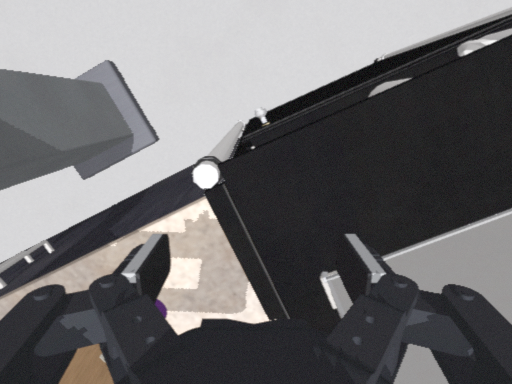

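Side view: the carton with the blue-lidded tin is at about (297,268), the riser at (283,185), the purple and red look-alikes at (311,312) and (282,307), and the orange box at (240,297). In the top view the carton is at (187,226) and the riser at (284,219). Next I measure with depth.

```bash
python3 - <<'E'
from h import *
def rect(Pm,name):
    p=Pm[:,:2].astype(np.float32); r=cv2.minAreaRect(p*1000); print(name,len(p),'c',np.round(r[0],1),'size',np.round(r[1],1),'ang',round(r[2],1),'z med',np.round(np.median(Pm[:,2]),4))
for f in ['top0','side0']:
    im,P,z=load(f); hsv=cv2.cvtColor(im,cv2.COLOR_RGB2HSV)
    x,y,zz=P[...,0],P[...,1],P[...,2]
    print(f,'counter z',np.nanmedian(zz[(x>.35)&(x<.9)&(y>-.6)&(y<.6)&(zz<.03)]))
    H,S,V=hsv[...,0],hsv[...,1],hsv[...,2]
    # riser top
    m=(abs(zz-.108)<.008)&(x>.25)&(x<.65)&(y<.05)&(y>-.3)&(S>60); 
    m=cv2.morphologyEx(m.astype(np.uint8),cv2.MORPH_OPEN,np.ones((5,5)))>0
    if m.sum(): rect(P[m],'riser')
    m=(abs(zz-.18)<.008)&(x>.25)&(x<.6)&(y>.05)&(y<.4)&(H<22)&(H>8)
    m=cv2.morphologyEx(m.astype(np.uint8),cv2.MORPH_OPEN,np.ones((2,2)))>0
    if m.sum(): rect(P[m],'carton top')
    m=(abs(zz-.262)<.01)&(x>.25)&(x<.6)&(y>.05)&(y<.4)
    if m.sum(): rect(P[m],'tin lid'); print(np.median(P[m],0), np.median(hsv[m],0))
    m=(zz>.02)&(x>.25)&(x<.75)&(y>-.5)&(y<.5)
    n,l,st,ce=cv2.connectedComponentsWithStats(m.astype(np.uint8))
    for i in range(1,n):
        if st[i,4]>25:
            q=P[l==i]; print(i,st[i,4],np.round(ce[i]),'min',np.round(np.nanpercentile(q,2,axis=0),3),'max',np.round(np.nanpercentile(q,98,axis=0),3))
E
python3 - <<'E'
import cv2
a=cv2.imread('pics/top0.png')[130:280,110:410]; cv2.imwrite('pics/topc.png',cv2.resize(a,None,fx=2.6,fy=2.6,interpolation=cv2.INTER_CUBIC))
a=cv2.imread('pics/side0.png')[120:340,130:350]; cv2.imwrite('pics/sidec.png',cv2.resize(a,None,fx=2.6,fy=2.6,interpolation=cv2.INTER_CUBIC))
E
```

```text
top0 counter z 0.0007191791959968441
riser 1468 c [ 498.7 -154.8] size [160.6 144.9] ang 3.8 z med 0.1083
carton top 400 c [505.  201.6] size [212.5 120.7] ang 15.3 z med nan
tin lid 222 c [446.1 170.1] size [51.7 53. ] ang 1.9 z med 0.2606
[0.44600411 0.17017353 0.2606398 ] [119. 166. 122.]
1 146 [210. 150.] min [0.733 0.09  0.026] max [0.75  0.135 0.204]
2 751 [281. 168.] min [ 0.609 -0.179  0.032] max [ 0.743 -0.105  0.175]
3 3348 [335. 169.] min [ 0.608 -0.488  0.034] max [ 0.745 -0.196  0.176]
4 776 [107. 204.] min [0.261 0.473 0.053] max [0.743 0.5   0.08 ]
5 286 [249. 162.] min [ 0.678 -0.059  0.031] max [0.739 0.001 0.12 ]
6 1016 [164. 177.] min [0.578 0.217 0.033] max [0.698 0.321 0.187]
8 1908 [284. 219.] min [ 0.419 -0.23   0.1  ] max [ 0.576 -0.084  0.116]
10 341 [350. 211.] min [ 0.502 -0.453  0.025] max [ 0.562 -0.373  0.095]
11 218 [162. 213.] min [0.487 0.264 0.028] max [0.537 0.315 0.089]
13 915 [189. 226.] min [0.412 0.132 0.042] max [0.517 0.215 0.265]
14 342 [349. 236.] min [ 0.411 -0.447  0.027] max [ 0.472 -0.369  0.096]
15 218 [158. 237.] min [0.4   0.276 0.029
[... 587 characters left out ...]
0.109  0.172]
3 325 [294. 140.] min [ 0.41  -0.422  0.021] max [ 0.473 -0.363  0.091]
4 348 [314. 145.] min [ 0.317 -0.4    0.022] max [ 0.393 -0.335  0.091]
5 1710 [283. 184.] min [ 0.417 -0.226  0.036] max [ 0.576 -0.077  0.112]
6 374 [223. 219.] min [ 0.677 -0.041  0.023] max [0.739 0.009 0.117]
7 186 [210. 251.] min [0.731 0.109 0.026] max [0.75  0.144 0.201]
8 1826 [298. 264.] min [0.409 0.148 0.028] max [0.52  0.224 0.261]
9 1686 [241. 295.] min [0.578 0.232 0.028] max [0.698 0.336 0.183]
10 815 [437. 311.] min [0.251 0.429 0.52 ] max [0.303 0.499 0.613]
11 324 [282. 307.] min [0.487 0.27  0.025] max [0.536 0.319 0.084]
12 340 [310. 312.] min [0.399 0.282 0.024] max [0.448 0.331 0.083]
```

View pics/topc.png

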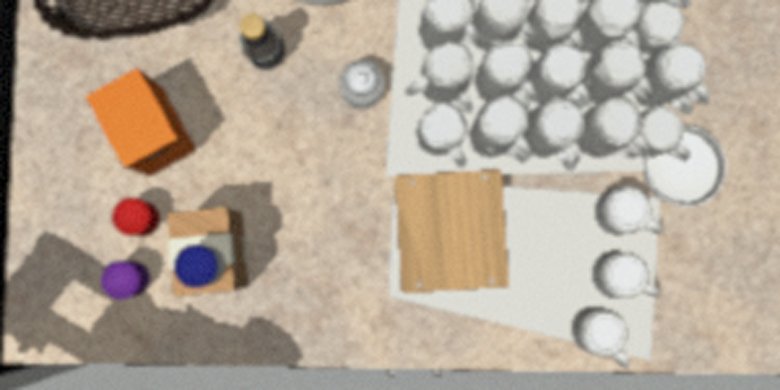

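View pics/sidec.png

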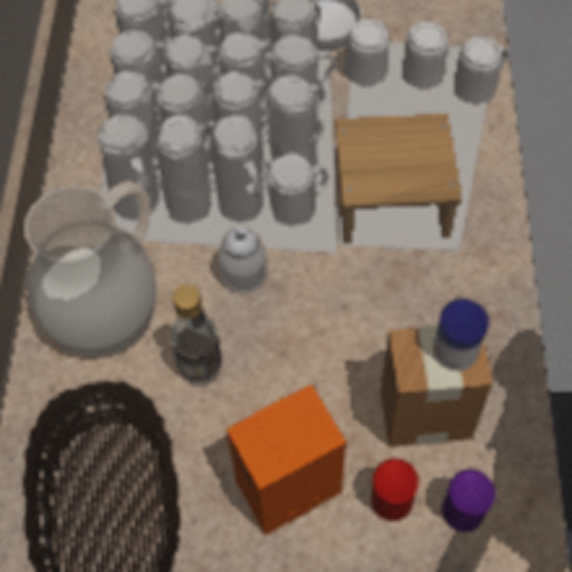

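```bash
cat >> h.py <<'E'
def rect(Pm,name):
    Pm=Pm[np.isfinite(Pm[:,0])]
    r=cv2.minAreaRect((Pm[:,:2]*1000).astype(np.float32)); b=cv2.boxPoints(r)
    print(name,len(Pm),'c',np.round(r[0],1),'size',np.round(r[1],1),'ang',round(r[2],1),'corners',np.round(b).tolist(),'z',np.round(np.median(Pm[:,2]),4))
def big(m,k=3):
    m=cv2.morphologyEx(m.astype(np.uint8),cv2.MORPH_OPEN,np.ones((k,k)))
    n,l,st,ce=cv2.connectedComponentsWithStats(m)
    return l==1+np.argmax(st[1:,4])
E
python3 - <<'E'
from h import *
for f in ['top0','side0']:
    im,P,z=load(f); x,y,zz=P[...,0],P[...,1],P[...,2]
    m=big((abs(zz-.107)<.006)&(x>.38)&(x<.62)&(y<.0)&(y>-.26)); rect(P[m],'riser')
    m=(abs(zz-.18)<.006)&(x>.38)&(x<.55)&(y>.08)&(y<.24); rect(P[m],'carton')
    q=P[m]; rect(P[(abs(zz-.26)<.007)&(x>.38)&(x<.55)&(y>.08)&(y<.24)],'lid')
# pixel corners of riser top and rays onto z=.108
    print()
E
```

```text
riser 725 c [ 495.  -135.9] size [161.  104.4] ang 0.8 corners [[414.0, -85.0], [415.0, -189.0], [576.0, -187.0], [575.0, -83.0]] z 0.1078
carton 433 c [464.3 176.8] size [109.4  81.1] ang 6.9 corners [[405.0, 210.0], [415.0, 130.0], [523.0, 143.0], [514.0, 224.0]] z 0.1802
lid 212 c [445.5 170.3] size [51.9 52.5] ang 31.4 corners [[410.0, 179.0], [437.0, 134.0], [481.0, 161.0], [454.0, 206.0]] z 0.2606

riser 1445 c [ 496.7 -153.8] size [163.9 151.5] ang 4.5 corners [[409.0, -85.0], [421.0, -236.0], [584.0, -223.0], [573.0, -72.0]] z 0.1063
carton 616 c [462.9 179.6] size [110.   82.4] ang 6.2 corners [[404.0, 215.0], [413.0, 133.0], [522.0, 145.0], [513.0, 227.0]] z 0.179
lid 267 c [444.6 172.8] size [53.2 53.5] ang 51.9 corners [[407.0, 168.0], [449.0, 135.0], [482.0, 177.0], [440.0, 210.0]] z 0.2593
```

```bash
cat >> h.py <<'E'
def plan(x,y,z,ang=None):
    s=manip.sense(); Rm=R.from_quat(s['tool_rot']).as_matrix()
    cur=np.degrees(np.arctan2(Rm[1,1],Rm[0,1])); d=Rm.T@(np.array([x,y,z])-s['tcp_pos'])/.4
    tw=0 if ang is None else -(ang-cur)
    print('t',round(s['t'],2),'tcp',np.round(s['tcp_pos'],4),'yaw',round(cur,2),'gap',round(s['finger_gap'],3),'F',np.round(s['force'],2),'tilt',np.round(Rm[:,2],4))
    print(' delta',np.round(d,4),'twist',round(np.radians(tw)/.5,4))
E
python3 -c "
from h import *
plan(.445,.1715,.33,5.5)"
```

```text
t 0.15 tcp [0.2814 0.5574 0.2121] yaw 63.2 gap 1.002 F [-0.06 -0.06  0.04] tilt [-0.001  -0.0013 -1.    ]
 delta [-0.7999 -0.6772 -0.294 ] twist 2.0141
```

Call:
move_arm --pt "-0.02 -0.02 -0.06 0.1 100" --pt "-0.07 -0.06 -0.12 0.3 100" --pt "-0.14 -0.12 -0.18 0.5 100" --pt "-0.21 -0.18 -0.24 0.7 100" --pt "-0.28 -0.24 -0.29 0.9 100" --pt "-0.35 -0.3 -0.29 1 100" --pt "-0.4 -0.34 -0.29 1 100" --pt "-0.4 -0.34 -0.29 1 100"

```text
t: 0.82
tcp_pos: [0.3649, 0.3604, 0.3294]
tool_rot: [0.467, 0.884, -0.001, 0.001]
force: [-0.2, -0.4, -0.3]
finger_gap: 0.996
```

```bash
python3 -c "
from h import *
plan(.445,.1715,.33,5.5)"
```

```text
t 0.82 tcp [0.3649 0.3604 0.3294] yaw 34.27 gap 0.996 F [-0.19 -0.36 -0.33] tilt [ 0.0014 -0.0019 -1.    ]
 delta [-5.030e-01 -1.004e-01 -4.000e-04] twist 1.0042
```

Call:
move_arm --pt "-0.08 -0.02 0 0.2 100" --pt "-0.16 -0.04 0 0.4 100" --pt "-0.24 -0.05 0 0.6 100" --pt "-0.32 -0.07 0 0.8 100" --pt "-0.4 -0.08 0 1 100" --pt "-0.46 -0.09 0 1 100" --pt "-0.503 -0.1 0 1 100" --pt "-0.503 -0.1 0 1 100"

```text
t: 1.48
tcp_pos: [0.4457, 0.1738, 0.3284]
tool_rot: [0.671, 0.741, -0.0, 0.0]
force: [-0.9, 0.7, 0.2]
finger_gap: 1.0
```

```bash
python3 -c "
from h import *
snap('wrist','w1');snap('top','t1')
plan(.445,.1715,.23,5.5)
im,P,z=load('w1');print(manip.get_calibration('wrist')['pose'])
zz=P[...,2];m=(abs(zz-.262)<.008)&(P[...,1]<.25);rect(P[m],'lid')
m=(abs(zz-.18)<.008)&(P[...,1]<.25)&(abs(P[...,0]-.46)<.1);rect(P[m],'carton')
"
```

```text
t 1.58 tcp [0.4442 0.1762 0.3284] yaw 5.83 gap 0.995 F [ 0.6  -0.46 -0.21] tilt [-1.3e-03  8.0e-04 -1.0e+00]
 delta [-0.0121  0.0011  0.246 ] twist 0.0115
[[ 9.94743184e-01  9.85730106e-02  2.77373453e-02  4.37433410e-01]
 [ 1.02396384e-01 -9.54893511e-01 -2.78735292e-01  2.47144621e-01]
 [-9.89565826e-04  2.80110235e-01 -9.59967331e-01  4.88461421e-01]
 [ 0.00000000e+00  0.00000000e+00  0.00000000e+00  1.00000000e+00]]
lid 3035 c [446.2 172. ] size [53.8 54.3] ang 44.8 corners [[408.0, 172.0], [446.0, 134.0], [484.0, 172.0], [446.0, 210.0]] z 0.259
carton 4322 c [464.6 179.2] size [110.2  79.8] ang 6.6 corners [[405.0, 213.0], [414.0, 133.0], [524.0, 146.0], [515.0, 225.0]] z 0.1789
```

View pics/w1.png

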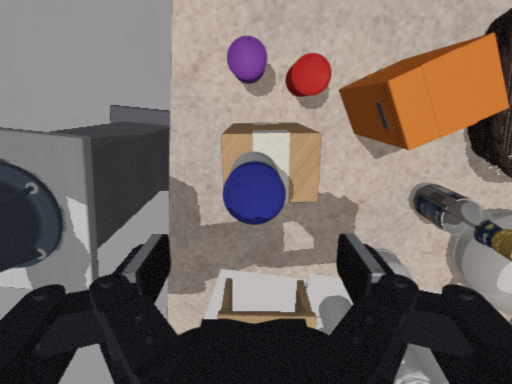

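Lid in the wrist view is at (254,192) and the carton top is around (270,165). The positions agree with the earlier views, so I descend.

Call:
move_arm --pt "-0.006 0.003 0.03 0 100" --pt "-0.011 0.003 0.08 0 100" --pt "-0.011 0.003 0.13 0 100" --pt "-0.011 0.003 0.18 0 100" --pt "-0.011 0.003 0.22 0 100" --pt "-0.011 0.003 0.245 0 100" --pt "-0.011 0.003 0.253 0 100" --pt "-0.011 0.003 0.253 0 100"

```text
t: 2.25
tcp_pos: [0.4449, 0.1728, 0.2268]
tool_rot: [0.669, 0.743, -0.001, -0.001]
force: [0.1, 0.1, 0.6]
finger_gap: 1.0
```

```bash
python3 -c "
from h import *
plan(.446,.172,.227,5.5)"
```

```text
t 2.25 tcp [0.4449 0.1728 0.2268] yaw 6.01 gap 1.0 F [0.06 0.08 0.63] tilt [-2.6e-03  1.0e-04 -1.0e+00]
 delta [-0.0024  0.0026 -0.0006] twist 0.0176
```

Call:
move_arm --pt "0 0.002 0 0 75" --pt "0 0.002 0 0 60" --pt "0 0.002 0 0 50" --pt "0 0.002 0 0 40" --pt "0 0.002 0 0 40" --pt "0 0.002 0 0 40" --pt "0 0.002 0 0 40" --pt "0 0.002 0 0 40" --force 40

```text
t: 2.92
tcp_pos: [0.4475, 0.172, 0.2289]
tool_rot: [0.67, 0.742, 0.001, 0.001]
force: [-1.4, 0.6, 6.2]
finger_gap: 0.619
```

```bash
python3 -c "
from h import *
plan(.446,.172,.30,5.5)"
```

```text
t 2.92 tcp [0.4475 0.172  0.2289] yaw 5.89 gap 0.619 F [-1.45  0.64  6.18] tilt [ 2.2e-03  9.0e-04 -1.0e+00]
 delta [ 0.0004 -0.0033 -0.1777] twist 0.0136
```

Call:
move_arm --pt "0 0 -0.01 0 40" --pt "0 0 -0.03 0 40" --pt "0 0 -0.06 0 40" --pt "0 0 -0.09 0 40" --pt "0 0 -0.12 0 40" --pt "0 0 -0.14 0 40" --pt "0 0 -0.15 0 40" --pt "0 0 -0.15 0 40"

```text
t: 3.58
tcp_pos: [0.4473, 0.1718, 0.2885]
tool_rot: [0.67, 0.743, 0.001, 0.001]
force: [-0.1, -0.9, -1.6]
finger_gap: 0.615
```

```bash
python3 -c "
from h import *
snap('side','s2')
plan(.499,-.167,.27,4.3)
im,P,z=load('s2');zz=P[...,2];x,y=P[...,0],P[...,1]
m=(abs(zz-.18)<.006)&(x>.38)&(x<.55)&(y>.08)&(y<.24); rect(P[m],'carton')
m=big((abs(zz-.107)<.006)&(x>.38)&(x<.62)&(y<.0)&(y>-.26)); rect(P[m],'riser')
a=cv2.imread('pics/s2.png')[130:330,180:380]; cv2.imwrite('pics/s2c.png',cv2.resize(a,None,fx=2.6,fy=2.6))
"
```

```text
t 3.63 tcp [0.4468 0.1717 0.2878] yaw 5.9 gap 0.614 F [-0.52 -0.6  -2.19] tilt [ 4.e-04  0.e+00 -1.e+00]
 delta [-0.8557  0.0426  0.0445] twist 0.0559
carton 752 c [463.1 179.8] size [110.2  81.9] ang 6.1 corners [[404.0, 215.0], [413.0, 133.0], [522.0, 145.0], [514.0, 226.0]] z 0.179
riser 1454 c [ 496.9 -155.3] size [164.2 152.9] ang 4.0 corners [[410.0, -85.0], [420.0, -237.0], [584.0, -226.0], [573.0, -73.0]] z 0.1061
```

View pics/s2c.png

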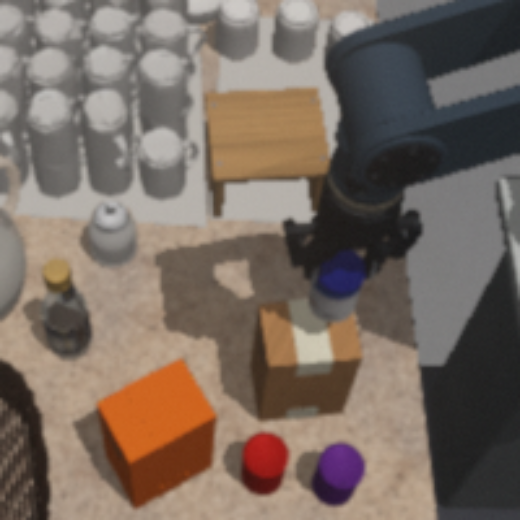

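Tin is held (crop 337,285) and the carton has not moved. Next I carry the tin to the riser.

Call:
move_arm --pt "-0.015 0.0 0 0 40" --pt "-0.045 0.002 0 0.01 40" --pt "-0.095 0.005 0 0.02 40" --pt "-0.16 0.008 0 0.03 40" --pt "-0.225 0.011 0 0.04 40" --pt "-0.29 0.015 0 0.05 40" --pt "-0.355 0.018 0 0.05 40" --pt "-0.42 0.021 0 0.05 40"

```text
t: 4.3
tcp_pos: [0.4719, 0.004, 0.2867]
tool_rot: [0.679, 0.734, -0.001, -0.001]
force: [1.0, -0.2, -2.0]
finger_gap: 0.615
```

Call:
move_arm --pt "-0.065 0.003 0 0 40" --pt "-0.13 0.006 0 0 40" --pt "-0.195 0.009 0 0 40" --pt "-0.26 0.012 0 0 40" --pt "-0.325 0.015 0 0 40" --pt "-0.385 0.018 0 0 40" --pt "-0.425 0.02 0 0 40" --pt "-0.435 0.021 0 0 40"

```text
t: 4.97
tcp_pos: [0.4944, -0.1705, 0.2866]
tool_rot: [0.68, 0.733, -0.001, -0.0]
force: [-0.1, 0.3, -2.9]
finger_gap: 0.617
```

```bash
python3 -c "
from h import *
snap('wrist','w3')
plan(.499,-.172,.157,4.3)
im,P,z=load('w3');zz=P[...,2];x,y=P[...,0],P[...,1]
m=big((abs(zz-.107)<.006)&(x>.38)&(x<.62)&(y<.02)&(y>-.26)); rect(P[m],'riser')
"
```

```text
t 5.02 tcp [ 0.4942 -0.1695  0.2866] yaw 4.31 gap 0.615 F [ 0.3  -0.4  -1.63] tilt [-1.3e-03  1.0e-04 -1.0e+00]
 delta [-0.0072  0.0118  0.3241] twist 0.0002
riser 13883 c [ 499.6 -156.6] size [164.5 148.6] ang 4.4 corners [[412.0, -89.0], [423.0, -237.0], [587.0, -224.0], [576.0, -76.0]] z 0.1069
```

View pics/w3.png

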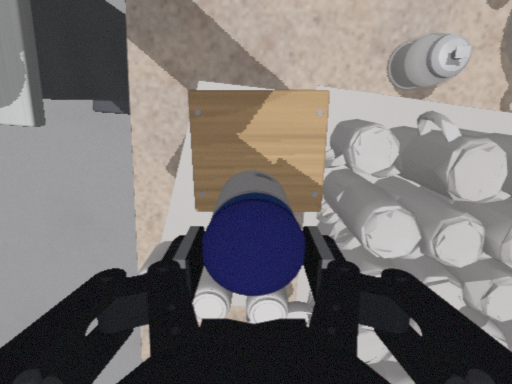

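Riser top fits 164x149 mm, centred at (0.4995,-0.156). I lower the tin.

Call:
move_arm --pt "0 0.006 0.02 0 40" --pt "-0.006 0.012 0.06 0 40" --pt "-0.006 0.012 0.12 0 40" --pt "-0.006 0.012 0.18 0 40" --pt "-0.006 0.012 0.24 0 40" --pt "-0.006 0.012 0.285 0 40" --pt "-0.006 0.012 0.305 0 40" --pt "-0.006 0.012 0.31 0 40"

```text
t: 5.68
tcp_pos: [0.498, -0.1673, 0.1616]
tool_rot: [0.678, 0.735, -0.0, -0.003]
force: [0.2, -0.4, -2.7]
finger_gap: 0.616
```

```bash
python3 -c "
from h import *
plan(.499,-.172,.157,4.3)"
```

```text
t 5.68 tcp [ 0.498  -0.1673  0.1616] yaw 4.55 gap 0.616 F [ 0.2  -0.44 -2.69] tilt [-0.0043  0.0029 -1.    ]
 delta [-0.012   0.0017  0.0114] twist 0.0087
```

Call:
move_arm --pt "0 0 0.002 0 40" --pt "0 0 0.004 0 40" --pt "0 0 0.006 0 40" --pt "0 0 0.008 0 40" --pt "0 0 0.01 0 40" --pt "0 0 0.011 0 40" --pt "0 0 0.011 0 40" --pt "0 0 0.011 0 40"

```text
t: 6.35
tcp_pos: [0.4994, -0.1694, 0.1594]
tool_rot: [0.679, 0.734, 0.0, 0.0]
force: [0.1, 0.5, -2.7]
finger_gap: 0.618
```

```bash
python3 -c "
from h import *
plan(.499,-.172,.157,4.3)"
```

```text
t 6.35 tcp [ 0.4994 -0.1694  0.1594] yaw 4.46 gap 0.618 F [ 0.14  0.47 -2.69] tilt [ 2.e-04 -2.e-04 -1.e+00]
 delta [-0.0063 -0.0016  0.0059] twist 0.0056
```

Call:
move_arm --pt "0 0 0.001 0 40" --pt "0 0 0.002 0 40" --pt "0 0 0.003 0 40" --pt "0 0 0.004 0 40" --pt "0 0 0.005 0 40" --pt "0 0 0.006 0 40" --pt "0 0 0.006 0 40" --pt "0 0 0.006 0 40"

```text
t: 7.02
tcp_pos: [0.4994, -0.1694, 0.157]
tool_rot: [0.679, 0.734, -0.0, 0.0]
force: [-0.5, -0.7, -0.2]
finger_gap: 0.617
```

```bash
python3 -c "
from h import *
plan(.499,-.172,.157,4.3)"
```

```text
t 7.02 tcp [ 0.4994 -0.1694  0.157 ] yaw 4.47 gap 0.617 F [-0.51 -0.74 -0.22] tilt [ 0.e+00 -2.e-04 -1.e+00]
 delta [-0.0064 -0.0015  0.    ] twist 0.0061
```

Contact is made. The force on the tool has gone from -2.7 N to about zero. Opening the gripper.

Call:
move_arm --pt "0 0 0.001 0 64" --pt "0 0 0.001 0 68" --pt "0 0 0.001 0 72" --pt "0 0 0.001 0 78" --pt "0 0 0.001 0 85" --pt "0 0 0.001 0 92" --pt "0 0 0.001 0 100" --pt "0 0 0.001 0 100"

```text
t: 7.68
tcp_pos: [0.4994, -0.1694, 0.1564]
tool_rot: [0.679, 0.734, -0.0, 0.0]
force: [-0.4, -0.2, 0.6]
finger_gap: 0.996
```

Call:
move_arm --pt "0 0 -0.02 0 100" --pt "0 0 -0.06 0 100" --pt "0 0 -0.12 0 100" --pt "0 0 -0.18 0 100" --pt "0 0 -0.24 0 100" --pt "0 0 -0.28 0 100" --pt "0 0 -0.3 0 100" --pt "0 0 -0.3 0 100"

```text
t: 8.35
tcp_pos: [0.5005, -0.1699, 0.2788]
tool_rot: [0.679, 0.734, 0.001, 0.002]
force: [0.4, 0.2, -0.1]
finger_gap: 1.003
```

```bash
python3 -c "
from h import *
snap('wrist','w4')
plan(.47,.27,.28,6.5)
im,P,z=load('w4');zz=P[...,2];x,y=P[...,0],P[...,1]
m=big((abs(zz-.19)<.008)&(x>.38)&(x<.62)&(y<.02)&(y>-.26)); rect(P[m],'lid')
"
```

```text
t 8.4 tcp [ 0.4996 -0.1694  0.2772] yaw 4.47 gap 1.001 F [ 0.06 -0.12  0.32] tilt [ 1.5e-03 -9.0e-04 -1.0e+00]
 delta [ 1.101   0.0119 -0.0082] twist -0.0708
lid 2576 c [ 497.6 -170.8] size [53.3 54.5] ang 5.9 corners [[468.0, -146.0], [474.0, -201.0], [527.0, -195.0], [521.0, -141.0]] z 0.1854
```

View pics/w4.png

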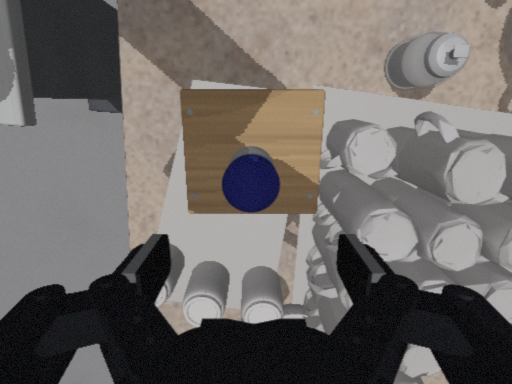

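Tin stands upright on the riser (lid at 251,183, centre (0.498,-0.171)). Now I go behind the carton.

Call:
move_arm --pt "0.03 0 -0.01 0 85" --pt "0.09 0 -0.01 -0.02 70" --pt "0.17 0 -0.01 -0.04 70" --pt "0.26 0 -0.01 -0.06 70" --pt "0.35 0 -0.01 -0.067 70" --pt "0.44 0 -0.01 -0.067 70" --pt "0.53 0 -0.01 -0.067 70" --pt "0.61 0 -0.01 -0.067 70"

```text
t: 9.07
tcp_pos: [0.4782, 0.0767, 0.2791]
tool_rot: [0.666, 0.746, -0.001, -0.002]
force: [0.4, -0.3, -0.1]
finger_gap: 0.7
```

```bash
python3 -c "
from h import *
plan(.4557,.2536,.28,6.4)"
```

```text
t 9.07 tcp [0.4782 0.0767 0.2791] yaw 6.41 gap 0.7 F [ 0.38 -0.26 -0.15] tilt [-0.0038  0.001  -1.    ]
 delta [ 0.4457 -0.0066 -0.0016] twist 0.0004
```

Call:
move_arm --pt "0.08 0 0 0 70" --pt "0.16 -0.003 0 0 70" --pt "0.24 -0.006 0 0 70" --pt "0.32 -0.006 0 0 70" --pt "0.38 -0.006 0 0 70" --pt "0.42 -0.006 0 0 70" --pt "0.44 -0.006 0.0 0 70" --pt "0.44 -0.006 0.0 0 70"

```text
t: 9.73
tcp_pos: [0.4569, 0.2501, 0.2793]
tool_rot: [0.666, 0.746, -0.001, -0.001]
force: [-0.6, -0.5, 0.1]
finger_gap: 0.699
```

```bash
python3 -c "
from h import *
plan(.4557,.2536,.165,6.4)"
```

```text
t 9.73 tcp [0.4569 0.2501 0.2793] yaw 6.55 gap 0.699 F [-0.59 -0.48  0.14] tilt [-2.8e-03 -4.0e-04 -1.0e+00]
 delta [ 0.0091 -0.0011  0.2856] twist 0.0051
```

Call:
move_arm --pt "0.01 0 0.02 0 70" --pt "0.01 0 0.06 0 70" --pt "0.01 0 0.12 0 70" --pt "0.01 0 0.18 0 70" --pt "0.01 0 0.23 0 70" --pt "0.01 0 0.27 0 70" --pt "0.01 0 0.283 0 70" --pt "0.01 0 0.283 0 70"

```text
t: 10.4
tcp_pos: [0.4568, 0.2512, 0.1653]
tool_rot: [0.667, 0.745, -0.002, -0.001]
force: [-0.6, 0.0, 0.3]
finger_gap: 0.702
```

```bash
python3 -c "
from h import *
snap('side','s5')
plan(.4557,.2236,.165,6.4)
a=cv2.imread('pics/s5.png')[130:330,180:380]; cv2.imwrite('pics/s5c.png',cv2.resize(a,None,fx=2.6,fy=2.6))"
```

```text
t 10.45 tcp [0.4578 0.2517 0.1666] yaw 6.31 gap 0.703 F [-0.04 -0.27  0.87] tilt [-1.8e-03 -6.0e-04 -1.0e+00]
 delta [-0.0692 -0.0128  0.004 ] twist -0.0031
```

View pics/s5c.png

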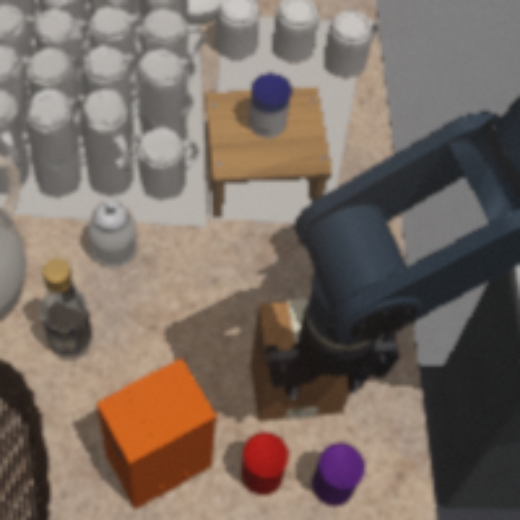

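Tin stands on the riser (crop 270,105) and the fingers are behind the carton's top. Pushing slowly.

Call:
move_arm --pt "-0.01 0 0 0 70" --pt "-0.02 0 0 0 70" --pt "-0.03 0 0 0 70" --pt "-0.038 0 0 0 70" --pt "-0.046 0 0 0 70" --pt "-0.054 0 0 0 70" --pt "-0.062 0 0 0 70" --pt "-0.07 0 0 0 70"

```text
t: 11.12
tcp_pos: [0.4612, 0.2244, 0.1673]
tool_rot: [0.667, 0.745, 0.0, 0.0]
force: [-0.3, -0.5, 0.5]
finger_gap: 0.698
```

Call:
move_arm --pt "-0.008 0 0 0 70" --pt "-0.016 0 0 0 70" --pt "-0.024 0 0 0 70" --pt "-0.032 0 0 0 70" --pt "-0.04 0 0 0 70" --pt "-0.048 0 0 0 70" --pt "-0.056 0 0 0 70" --pt "-0.064 0 0 0 70"

```text
t: 11.78
tcp_pos: [0.464, 0.199, 0.1672]
tool_rot: [0.667, 0.745, -0.0, -0.0]
force: [0.3, 0.7, 0.1]
finger_gap: 0.704
```

```bash
python3 -c "
from h import *
snap('side','s6')
plan(.4557,.2236,.165,6.4)
a=cv2.imread('pics/s6.png')[130:330,180:380]; cv2.imwrite('pics/s6c.png',cv2.resize(a,None,fx=2.6,fy=2.6))"
```

```text
t 11.83 tcp [0.464  0.1985 0.1672] yaw 6.38 gap 0.702 F [-0.04 -0.24  0.44] tilt [-1.e-04 -4.e-04 -1.e+00]
 delta [ 0.0647 -0.0137  0.0055] twist -0.0008
```

View pics/s6c.png

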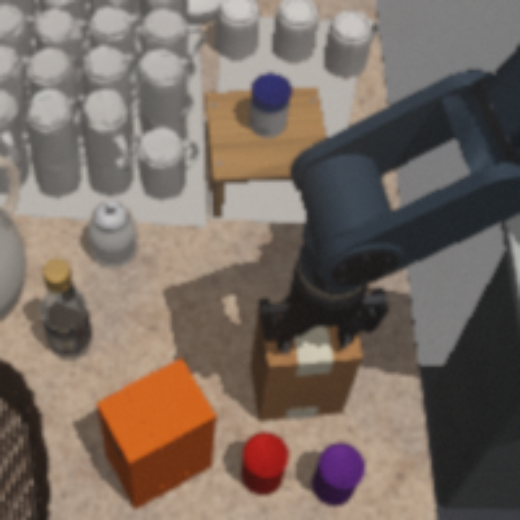

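```bash
python3 -c "
from h import *
im,P,z=load('s6');hsv=cv2.cvtColor(im,cv2.COLOR_RGB2HSV)
for v in range(250,296,3):
  for u in (292,): print(v,u,np.round(P[v,u],3),hsv[v,u])
snap('top','t6')
im,P,z=load('t6');hsv=cv2.cvtColor(im,cv2.COLOR_RGB2HSV)
a=cv2.imread('pics/t6.png')[180:260,140:240]; cv2.imwrite('pics/t6c.png',cv2.resize(a,None,fx=6,fy=6))
"
```

```text
250 292 [0.498 0.215 0.301] [ 0 35 29]
253 292 [0.493 0.203 0.257] [15 36 28]
256 292 [0.494 0.213 0.259] [12 44 29]
259 292 [0.494 0.222 0.258] [12 62 41]
262 292 [0.49  0.214 0.22 ] [ 13 113  81]
265 292 [0.486 0.204 0.176] [ 15 134 156]
268 292 [0.486 0.215 0.178] [ 14 135 164]
271 292 [0.486 0.221 0.171] [ 14 133  88]
274 292 [0.484 0.222 0.149] [ 14 129  85]
277 292 [0.482 0.222 0.127] [ 14 127  84]
280 292 [0.479 0.221 0.099] [ 14 129  83]
283 292 [0.477 0.221 0.074] [ 13 128  82]
286 292 [0.475 0.221 0.047] [ 14 115  89]
289 292 [0.472 0.22  0.017] [ 18  41 111]
292 292 [ 0.47   0.223 -0.002] [ 15  61 185]
295 292 [0.471 0.235 0.003] [ 15  66 174]
```

View pics/t6c.png

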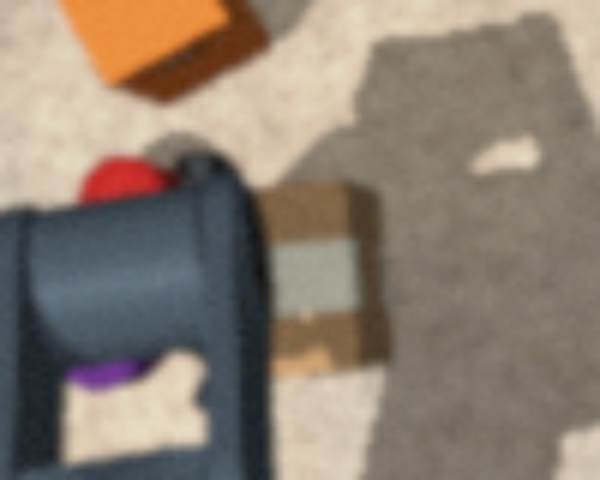

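The carton is still upright at its old place (rear face y≈0.221), so the opened fingertips passed above its top. I back off, go lower and push again.

Call:
move_arm --pt "0.03 0 0 0 70" --pt "0.07 0 0 0 70" --pt "0.11 0 0 0 70" --pt "0.13 0 0 0 70" --pt "0.135 0 0.02 0 70" --pt "0.135 0 0.045 0 70" --pt "0.135 0 0.055 0 70" --pt "0.135 0 0.055 0 70"

```text
t: 12.55
tcp_pos: [0.4565, 0.2521, 0.1434]
tool_rot: [0.667, 0.745, -0.002, -0.001]
force: [-0.1, -1.1, -0.3]
finger_gap: 0.699
```

```bash
python3 -c "
from h import *
snap('wrist','w7')
plan(.4557,.2236,.145,6.4)
im,P,z=load('w7')
print(np.round(manip.get_calibration('wrist')['pose'][:3,3],3))
"
```

```text
t 12.6 tcp [0.4571 0.2522 0.144 ] yaw 6.35 gap 0.703 F [ 0.04 -0.07 -0.22] tilt [-0.0027 -0.001  -1.    ]
 delta [-0.0706 -0.0115 -0.0023] twist -0.0016
[0.45  0.323 0.304]
```

View pics/w7.png

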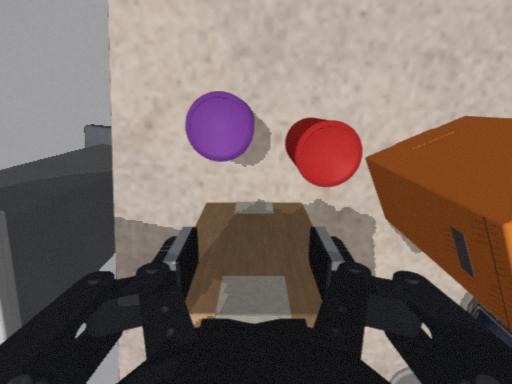

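```bash
python3 -c "
from h import *
im,P,z=load('w7')
for v in range(222,330,8):
  print(v,[np.round(P[v,u],3).tolist() for u in (170,186,192,250,320,330)])
"
```

```text
222 [[0.367, 0.18, -0.001], [0.386, 0.183, -0.001], [0.393, 0.183, -0.001], [0.458, 0.216, 0.057], [0.541, 0.2, -0.001], [0.553, 0.202, -0.001]]
230 [[0.368, 0.17, -0.001], [0.423, 0.259, 0.174], [0.426, 0.259, 0.174], [0.459, 0.216, 0.075], [0.489, 0.267, 0.175], [0.555, 0.192, -0.0]]
238 [[0.415, 0.254, 0.176], [0.425, 0.259, 0.182], [0.427, 0.258, 0.18], [0.459, 0.217, 0.091], [0.488, 0.266, 0.183], [0.492, 0.267, 0.183]]
246 [[0.418, 0.254, 0.183], [0.427, 0.26, 0.192], [0.427, 0.254, 0.181], [0.459, 0.216, 0.104], [0.486, 0.266, 0.189], [0.49, 0.267, 0.192]]
254 [[0.422, 0.259, 0.198], [0.427, 0.256, 0.192], [0.428, 0.25, 0.181], [0.459, 0.216, 0.117], [0.487, 0.263, 0.191], [0.489, 0.266, 0.197]]
262 [[0.423, 0.259, 0.204], [0.428, 0.253, 0.193], [0.428, 0.246, 0.182], [0.459, 0.217, 0.129], [0.487, 0.259, 0.191], [0.487, 0.266, 0.204]]
270 [[nan, nan, nan], [0.428, 0.249, 0.194], [0.429, 0.242, 0.183], [0.459, 0.216, 0.138], [0.487, 0.256, 0.193], [0.488, 0.262, 0.203]]
278 [[0.427, 0.26, 0.216], [0.428, 0.246, 0.196], [0.429, 0.239, 0.185], [0.459, 0.217, 0.147], [0.488, 0.25
[... 184 characters left out ...]
431, 0.267, 0.232], [0.429, 0.239, 0.197], [0.426, 0.213, 0.163], [0.46, 0.217, 0.163], [0.489, 0.245, 0.196], [0.479, 0.272, 0.232]]
302 [[0.432, 0.266, 0.235], [0.424, 0.212, 0.169], [0.427, 0.213, 0.169], [0.46, 0.217, 0.171], [0.499, 0.221, 0.169], [0.478, 0.271, 0.235]]
310 [[0.433, 0.267, 0.239], [0.437, 0.267, 0.239], [0.429, 0.214, 0.177], [0.46, 0.217, 0.176], [0.474, 0.271, 0.238], [0.477, 0.272, 0.239]]
318 [[0.434, 0.266, 0.241], [0.438, 0.267, 0.241], [0.429, 0.21, 0.178], [0.46, 0.214, 0.179], [0.473, 0.271, 0.242], [0.476, 0.271, 0.242]]
326 [[0.435, 0.267, 0.245], [0.439, 0.267, 0.245], [0.44, 0.267, 0.245], [0.456, 0.262, 0.238], [0.473, 0.271, 0.245], [0.476, 0.271, 0.244]]
```

Depth puts the part-open fingertips near z≈0.165–0.174 with the TCP at 0.144. I'll lower it slightly and push.

Call:
move_arm --pt "-0.01 0 0.015 0 70" --pt "-0.02 0 0.015 0 70" --pt "-0.03 0 0.015 0 70" --pt "-0.038 0 0.015 0 70" --pt "-0.046 0 0.015 0 70" --pt "-0.054 0 0.015 0 70" --pt "-0.062 0 0.015 0 70" --pt "-0.07 0 0.015 0 70"

```text
t: 13.27
tcp_pos: [0.4614, 0.2251, 0.1395]
tool_rot: [0.667, 0.745, 0.001, 0.0]
force: [-0.0, 1.0, 0.6]
finger_gap: 0.697
```

Call:
move_arm --pt "-0.008 0 0 0 70" --pt "-0.016 0 0 0 70" --pt "-0.024 0 0 0 70" --pt "-0.032 0 0 0 70" --pt "-0.04 0 0 0 70" --pt "-0.048 0 0 0 70" --pt "-0.056 0 0 0 70" --pt "-0.064 0 0 0 70"

```text
t: 13.93
tcp_pos: [0.4639, 0.1993, 0.1392]
tool_rot: [0.667, 0.745, -0.0, -0.0]
force: [0.2, 1.1, 1.2]
finger_gap: 0.7
```

```bash
python3 -c "
from h import *
snap('side','s8')
plan(.4557,.2236,.135,6.4)
im,P,z=load('s8')
for v in range(250,296,3): print(v,np.round(P[v,292],3))
a=cv2.imread('pics/s8.png')[130:330,180:380]; cv2.imwrite('pics/s8c.png',cv2.resize(a,None,fx=2.6,fy=2.6))"
```

```text
t 13.98 tcp [0.4639 0.1988 0.1391] yaw 6.38 gap 0.699 F [-0.32 -0.96  0.12] tilt [-3.e-04 -6.e-04 -1.e+00]
 delta [ 0.064  -0.0134  0.0103] twist -0.0006
250 [0.497 0.213 0.297]
253 [0.496 0.215 0.283]
256 [0.494 0.214 0.26 ]
259 [0.491 0.209 0.23 ]
262 [0.492 0.221 0.235]
265 [0.484 0.197 0.159]
268 [0.482 0.198 0.139]
271 [0.481 0.202 0.125]
274 [0.479 0.202 0.101]
277 [0.477 0.205 0.084]
280 [0.476 0.208 0.067]
283 [0.475 0.212 0.051]
286 [0.473 0.216 0.034]
289 [0.471 0.219 0.014]
292 [0.471 0.224 0.001]
295 [ 0.471  0.233 -0.003]
```

View pics/s8c.png

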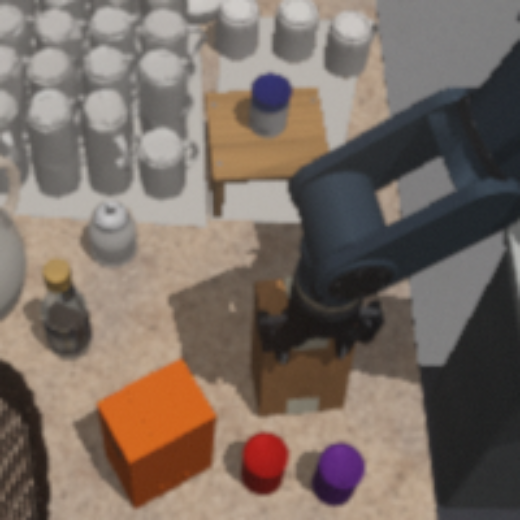

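The carton is tilting, about 9° so far. I keep going.

Call:
move_arm --pt "-0.008 0 0 0 70" --pt "-0.016 0 0 0 70" --pt "-0.024 0 0 0 70" --pt "-0.032 0 0 0 70" --pt "-0.04 0 0 0 70" --pt "-0.048 0 0 0 70" --pt "-0.056 0 0 0 70" --pt "-0.064 0 0 0 70"

```text
t: 14.65
tcp_pos: [0.4667, 0.1738, 0.1392]
tool_rot: [0.667, 0.745, -0.0, 0.0]
force: [-0.4, -0.7, -0.4]
finger_gap: 0.698
```

Call:
move_arm --pt "-0.008 0 0 0 70" --pt "-0.016 0 0 0 70" --pt "-0.024 0 0 0 70" --pt "-0.032 0 0 0 70" --pt "-0.04 0 0 0 70" --pt "-0.048 0 0 0 70" --pt "-0.048 0 0 0 70" --pt "-0.048 0 0 0 70"

```text
t: 15.32
tcp_pos: [0.4689, 0.155, 0.1392]
tool_rot: [0.667, 0.745, -0.0, -0.0]
force: [-0.8, -0.4, 0.1]
finger_gap: 0.699
```

```bash
python3 -c "
from h import *
snap('side','s9')
plan(.4557,.2236,.135,6.4)
a=cv2.imread('pics/s9.png')[130:330,180:380]; cv2.imwrite('pics/s9c.png',cv2.resize(a,None,fx=2.6,fy=2.6))"
```

```text
t 15.37 tcp [0.4689 0.1551 0.1392] yaw 6.38 gap 0.701 F [0.05 0.68 0.16] tilt [-1.e-04  0.e+00 -1.e+00]
 delta [ 0.1739 -0.0137  0.0105] twist -0.0008
```

View pics/s9c.png

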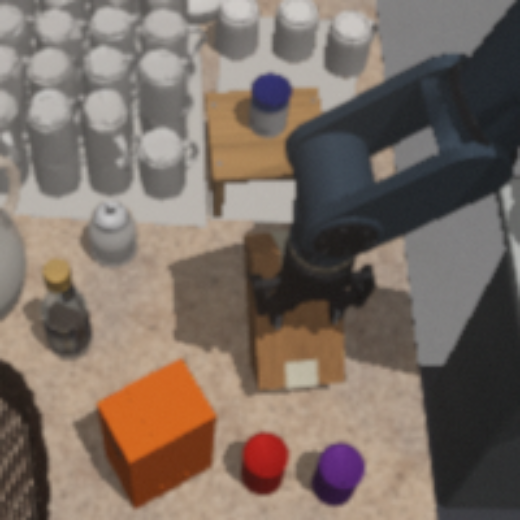

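It looks toppled. I lift and back off, then look.

Call:
move_arm --pt "0 0 -0.05 0 70" --pt "0 0 -0.12 0 70" --pt "0.03 0 -0.2 0 70" --pt "0.08 0 -0.25 0 70" --pt "0.13 0 -0.25 0 70" --pt "0.17 0 -0.25 0 70" --pt "0.18 0 -0.25 0 70" --pt "0.18 0 -0.25 0 70"

```text
t: 16.03
tcp_pos: [0.4604, 0.2275, 0.2391]
tool_rot: [0.666, 0.746, -0.0, -0.0]
force: [0.5, 0.1, -0.1]
finger_gap: 0.703
```

```bash
python3 -c "
from h import *
for n in ('side','wrist','top'):
  snap(n,n+'10')
  im,P,z=load(n+'10');x,y,zz=P[...,0],P[...,1],P[...,2]
  m=big((abs(zz-.08)<.007)&(x>.38)&(x<.55)&(y>-.075)&(y<.25)); rect(P[m],n+' carton')
  m=big((abs(zz-.107)<.006)&(x>.38)&(x<.62)&(y<.02)&(y>-.26)); rect(P[m],n+' riser')
plan(.4557,.2236,.135,6.4)
"
```

```text
side carton 945 c [478.7  46.9] size [107.9 181.6] ang 6.3 corners [[415.0, 131.0], [435.0, -49.0], [542.0, -37.0], [522.0, 143.0]] z 0.0784
side riser 1065 c [ 497.6 -153.7] size [163.5 152.5] ang 3.7 corners [[411.0, -83.0], [421.0, -235.0], [584.0, -225.0], [574.0, -72.0]] z 0.1062
wrist carton 6790 c [477.4  72.7] size [110.1 125.8] ang 6.4 corners [[416.0, 129.0], [430.0, 4.0], [539.0, 16.0], [525.0, 141.0]] z 0.0787Traceback (most recent call last):
  File "<string>", line 7, in <module>
    m=big((abs(zz-.107)<.006)&(x>.38)&(x<.62)&(y<.02)&(y>-.26)); rect(P[m],n+' riser')
  File "h.py", line 20, in big
    return l==1+np.argmax(st[1:,4])
                ~~~~~~~~~^^^^^^^^^^
    return _wrapfunc(a, 'argmax', axis=axis, out=out, **kwds)
    return bound(*args, **kwds)
ValueError: attempt to get argmax of an empty sequence
```

View pics/wrist10.png

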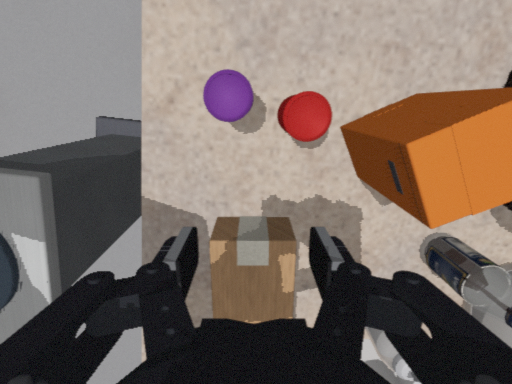

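The carton lies flat on a broad face. It is 80 mm high, 108x182 mm in plan, centred at (0.4785,0.047) with yaw 6.3°, and in the wrist view its trailing end is at (253,220). Next is the push from behind.

```bash
python3 -c "
from h import *
plan(.466,.178,.022,4.4)
"
```

```text
t 16.13 tcp [0.4605 0.2262 0.2388] yaw 6.42 gap 0.698 F [-0.33 -1.11  0.86] tilt [-1.e-03 -9.e-04 -1.e+00]
 delta [-0.121   0.0007  0.542 ] twist 0.0705
```

Call:
move_arm --pt "-0.03 0 0.05 0.03 70" --pt "-0.07 0 0.12 0.07 70" --pt "-0.11 0 0.2 0.07 70" --pt "-0.12 0 0.28 0.07 70" --pt "-0.12 0 0.36 0.07 70" --pt "-0.12 0 0.42 0.07 70" --pt "-0.12 0 0.45 0.07 70" --pt "-0.12 0 0.45 0.07 70"

```text
t: 16.8
tcp_pos: [0.464, 0.1774, 0.0562]
tool_rot: [0.68, 0.733, -0.003, -0.002]
force: [-1.1, -0.7, -0.3]
finger_gap: 0.701
```

```bash
python3 -c "
from h import *
snap('wrist','w11')
plan(.466,.178,.025,4.4)
im,P,z=load('w11')
for v in range(222,310,8):
  print(v,[np.round(P[v,u],3).tolist() for u in (180,186,192,250,320,330)])
"
```

```text
t 16.85 tcp [0.4651 0.1778 0.0577] yaw 4.3 gap 0.7 F [-0.61  0.7  -0.02] tilt [-4.3e-03 -8.0e-04 -1.0e+00]
 delta [0.0004 0.0025 0.0817] twist -0.0033
222 [[0.406, 0.15, 0.001], [0.411, 0.15, -0.0], [0.416, 0.151, 0.0], [0.464, 0.155, 0.0], [0.523, 0.159, -0.0], [0.531, 0.16, 0.0]]
230 [[0.406, 0.143, 0.0], [0.431, 0.186, 0.089], [0.434, 0.186, 0.089], [0.465, 0.147, 0.001], [0.498, 0.191, 0.088], [0.532, 0.153, 0.001]]
238 [[0.431, 0.186, 0.098], [0.433, 0.186, 0.097], [0.435, 0.184, 0.093], [0.465, 0.14, -0.0], [0.496, 0.191, 0.097], [0.501, 0.191, 0.097]]
246 [[0.432, 0.186, 0.105], [0.435, 0.186, 0.105], [0.436, 0.181, 0.095], [0.466, 0.135, 0.005], [0.495, 0.19, 0.103], [0.499, 0.191, 0.105]]
254 [[0.434, 0.186, 0.112], [0.435, 0.183, 0.106], [0.436, 0.177, 0.095], [0.466, 0.135, 0.018], [0.495, 0.187, 0.105], [0.497, 0.191, 0.111]]
262 [[0.435, 0.185, 0.116], [0.436, 0.18, 0.107], [0.436, 0.173, 0.096], [0.466, 0.135, 0.03], [0.496, 0.183, 0.105], [0.496, 0.191, 0.118]]
270 [[0.436, 0.183, 0.118], [0.436, 0.177, 0.109], [0.437, 0.17, 0.098], [0.466, 0.134, 0.04], [0.495, 0.18, 0.107], [0.496, 0.187, 0.117]]
278 [[0.436, 0.179, 0.118], [0.436, 0.173, 0.109], [0.437, 0.166, 0.099], [0.467, 0.135, 0.05], [0.496, 0.177, 0.108], [0.497, 0.184, 0.118]]
286 [[0.436, 0.176, 0.119], [0.437, 0.17, 0.11], [0.428, 0.13, 0.057], [0.467, 0.134, 0.058], [0.496, 0.173, 0.108], [0.489, 0.196, 0.141]]
294 [[0.443, 0.193, 0.146], [0.437, 0.166, 0.111], [0.43, 0.13, 0.065], [0.467, 0.135, 0.067], [0.496, 0.17, 0.11], [0.488, 0.196, 0.145]]
302 [[0.444, 0.194, 0.15], [0.428, 0.131, 0.073], [0.432, 0.13, 0.072], [0.467, 0.135, 0.074], [0.508, 0.139, 0.075], [0.486, 0.197, 0.15]]
```

View pics/w11.png

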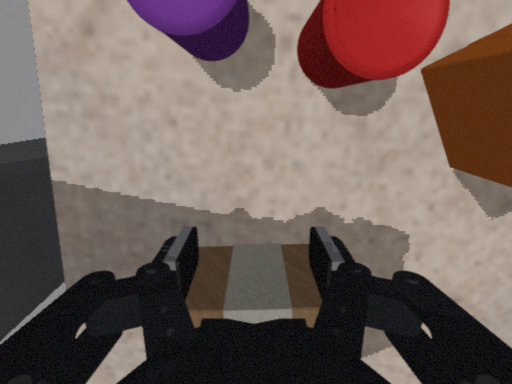

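Fingertips sit about 30 mm behind the TCP when part-open, and the carton's trailing end is at y=0.135. I go down to TCP z≈0.015.

Call:
move_arm --pt "0 0.003 0.02 0 70" --pt "0 0.003 0.05 0 70" --pt "0 0.003 0.08 0 70" --pt "0 0.003 0.1 0 70" --pt "0 0.003 0.105 0 70" --pt "-0.015 0.003 0.105 0 70" --pt "-0.035 0.003 0.105 0 70" --pt "-0.055 0.003 0.105 0 70"

```text
t: 17.52
tcp_pos: [0.4697, 0.1565, 0.0178]
tool_rot: [0.679, 0.734, 0.001, 0.001]
force: [0.3, 0.5, 0.4]
finger_gap: 0.7
```

```bash
python3 -c "
from h import *
plan(.4675,.142,.015,4.2)
"
```

```text
t 17.52 tcp [0.4697 0.1565 0.0178] yaw 4.41 gap 0.7 F [0.3  0.49 0.38] tilt [ 0.0014  0.     -1.    ]
 delta [-0.0358 -0.0082  0.0071] twist 0.0075
```

Call:
move_arm --pt "-0.012 0 0 0 70" --pt "-0.024 0 0 0 70" --pt "-0.036 0 0 0 70" --pt "-0.048 0 0 0 70" --pt "-0.06 0 0 0 70" --pt "-0.072 0 0 0 70" --pt "-0.084 0 0 0 70" --pt "-0.096 0 0 0 70"

```text
t: 18.18
tcp_pos: [0.4721, 0.1189, 0.0176]
tool_rot: [0.68, 0.734, 0.0, -0.0]
force: [-1.0, 6.2, 5.4]
finger_gap: 0.696
```

```bash
cat > ck.py <<'E'
from h import *
n=sys.argv[1]
snap('side',n)
im,P,z=load(n);x,y,zz=P[...,0],P[...,1],P[...,2]
m=big((abs(zz-.0785)<.006)&(x>.38)&(x<.6)&(y>-.072)&(y<.25)); rect(P[m],'carton')
m=big((abs(zz-.107)<.006)&(x>.38)&(x<.62)&(y<.0)&(y>-.26)); rect(P[m],'riser')
a=cv2.imread('pics/%s.png'%n)[130:330,180:380]; cv2.imwrite('pics/%sc.png'%n,cv2.resize(a,None,fx=2.6,fy=2.6))
plan(.48,-.02,.015,4.2)
E
python3 ck.py s12
```

```text
carton 467 c [511.    9.1] size [156.8  53.4] ang 88.6 corners [[482.0, -69.0], [536.0, -70.0], [540.0, 87.0], [486.0, 88.0]] z 0.0784
riser 1017 c [ 497.4 -154.9] size [163.  152.6] ang 3.7 corners [[411.0, -84.0], [421.0, -236.0], [584.0, -226.0], [574.0, -73.0]] z 0.1063
t 18.23 tcp [0.4721 0.1181 0.0176] yaw 4.34 gap 0.697 F [-0.91  1.16  4.99] tilt [ 2.e-04  1.e-04 -1.e+00]
 delta [-0.3459 -0.0066  0.0064] twist 0.0051
```

View pics/s12c.png

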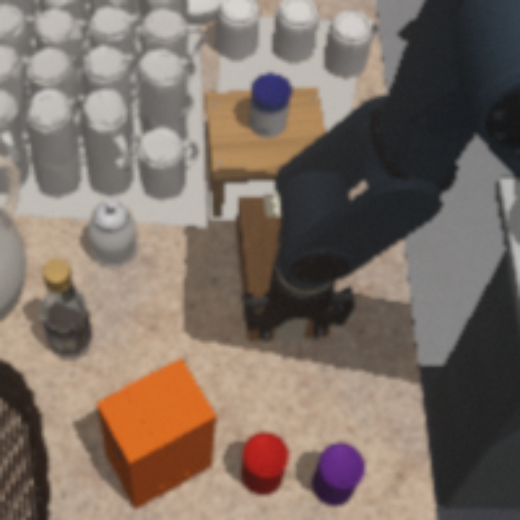

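F_z of +5 N suggests the gripper's body touches the carton's top, so I should raise it. First I check the carton's yaw by line fit.

```bash
cat > edge.py <<'E'
from h import *
n=sys.argv[1]
im,P,z=load(n);x,y,zz=P[...,0],P[...,1],P[...,2]
m=(abs(zz-.0785)<.008)&(x>.38)&(x<.6)&(y>-.09)&(y<.25)
pts=[]
for a in np.arange(-.085,.2,.006):
    k=m&(y>=a)&(y<a+.006)
    if k.sum()>3: pts.append((a+.003,x[k].max(),x[k].min()))
pts=np.array(pts); print(np.round(pts[:,:2],3).tolist())
c=cv2.fitLine(np.stack([pts[:,1],pts[:,0]],1).astype(np.float32),cv2.DIST_HUBER,0,.001,.001).ravel()
print('edge yaw',np.degrees(np.arctan2(c[0],-c[1])) if c[1]<0 else np.degrees(np.arctan2(-c[0],c[1])), 'x at y=0',c[2]+(0-c[3])*c[0]/c[1])
E
python3 edge.py s12; python3 edge.py side10
python3 -c "
from h import *
snap('top','t12');im,P,z=load('t12');a=cv2.imread('pics/t12.png')[180:260,170:320]; cv2.imwrite('pics/t12c.png',cv2.resize(a,None,fx=5,fy=5))"
```

```text
[[-0.076, 0.568], [-0.07, 0.5], [-0.064, 0.536], [-0.058, 0.536], [-0.052, 0.536], [-0.046, 0.536], [-0.04, 0.536], [-0.034, 0.533], [-0.028, 0.533], [-0.022, 0.533], [-0.016, 0.533], [-0.01, 0.533], [-0.004, 0.533], [0.002, 0.53], [0.008, 0.53], [0.014, 0.53], [0.02, 0.53], [0.026, 0.531], [0.032, 0.527], [0.038, 0.527], [0.044, 0.528], [0.05, 0.528], [0.056, 0.528], [0.062, 0.528], [0.068, 0.528], [0.074, 0.525], [0.08, 0.525], [0.086, 0.522], [0.128, 0.513], [0.134, 0.517]]
edge yaw 5.1423717 x at y=0 0.531622
[[-0.082, 0.568], [-0.076, 0.568], [-0.046, 0.469], [-0.04, 0.529], [-0.034, 0.54], [-0.028, 0.54], [-0.022, 0.54], [-0.016, 0.54], [-0.01, 0.537], [-0.004, 0.537], [0.002, 0.537], [0.008, 0.537], [0.014, 0.534], [0.02, 0.534], [0.026, 0.534], [0.032, 0.534], [0.038, 0.534], [0.044, 0.531], [0.05, 0.531], [0.056, 0.531], [0.062, 0.531], [0.068, 0.528], [0.074, 0.528], [0.08, 0.528], [0.086, 0.528], [0.092, 0.528], [0.098, 0.525], [0.104, 0.526], [0.11, 0.526], [0.116, 0.525], [0.122, 0.523], [0.128, 0.523], [0.134, 0.523], [0.14, 0.523]]
edge yaw 6.263629 x at y=0 0.5372729
```

View pics/t12c.png

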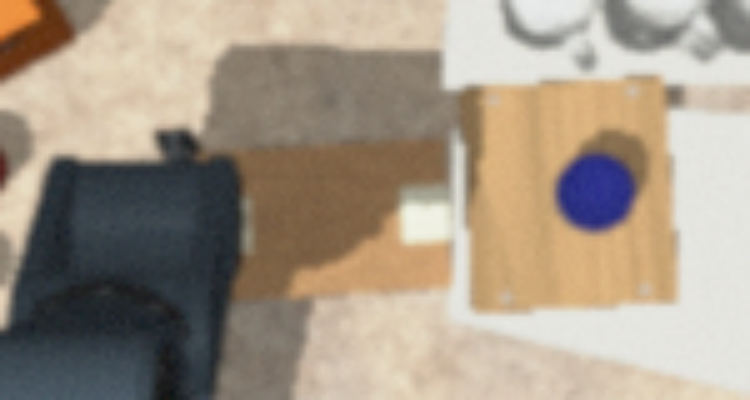

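```bash
python3 -c "
from h import *
im,P,z=load('t12');hsv=cv2.cvtColor(im,cv2.COLOR_RGB2HSV);x,y,zz=P[...,0],P[...,1],P[...,2]
for c in range(222,262,4):
  k=(zz[:,c]>.06)&(zz[:,c]<.095)&(x[:,c]>.38)&(x[:,c]<.6)
  r=np.where(k)[0]
  print(c,r.min(),r.max(),np.round(P[r.min(),c],4),np.round(P[r.max(),c],4))
for c in range(266,306,5):
  k=(zz[:,c]>.095)&(zz[:,c]<.125)&(x[:,c]>.38)&(x[:,c]<.62)
  r=np.where(k)[0]
  print(c,r.min(),r.max(),np.round(P[r.min(),c],4),np.round(P[r.max(),c],4))
"
```

```text
222 210 239 [0.5268 0.0663 0.0741] [0.4214 0.0637 0.0764]
226 210 239 [0.5269 0.0514 0.0778] [0.4217 0.0491 0.0772]
230 209 239 [0.5306 0.0366 0.0818] [0.4219 0.0345 0.0783]
234 209 238 [0.5308 0.022  0.0827] [0.4258 0.02   0.0802]
238 209 238 [0.5312 0.0076 0.0782] [0.426  0.0054 0.0808]
242 209 238 [ 0.5316 -0.0068  0.0742] [ 0.4262 -0.009   0.0787]
246 208 238 [ 0.5354 -0.0215  0.0777] [ 0.4264 -0.0234  0.0735]
250 208 237 [ 0.5352 -0.0362  0.0865] [ 0.4304 -0.038   0.0845]
254 208 237 [ 0.5356 -0.0508  0.0832] [ 0.4306 -0.0525  0.0829]
258 208 237 [ 0.5361 -0.0653  0.0773] [ 0.4309 -0.067   0.0874]
266 197 242 [ 0.575  -0.0935  0.1033] [ 0.4141 -0.0956  0.1122]
271 197 242 [ 0.5753 -0.1115  0.1027] [ 0.4144 -0.1133  0.1134]
276 197 242 [ 0.5752 -0.1293  0.1093] [ 0.4145 -0.1315  0.1042]
281 196 241 [ 0.5794 -0.1474  0.1047] [ 0.4183 -0.1491  0.1066]
286 196 241 [ 0.5797 -0.1655  0.1047] [ 0.4188 -0.1666  0.113 ]
291 196 241 [ 0.5793 -0.1828  0.114 ] [ 0.4188 -0.185   0.1037]
296 185 239 [ 0.6182 -0.1996  0.1235] [ 0.4264 -0.2019  0.1141]
301 187 240 [ 0.6123 -0.2184  0.1136] [ 0.423  -0.2206  0.1049]
```

Both views put the carton's yaw at about 4.2°, aligned with the riser, but its centreline is about 7.5 mm too far to −x. I'll shift it sideways with both fingers on its −x long side, starting by backing off.

Call:
move_arm --pt "0.02 0 0 0.1 70" --pt "0.06 0 -0.02 0.3 70" --pt "0.08 0 -0.1 0.5 70" --pt "0.08 0 -0.19 0.7 70" --pt "0.08 0 -0.28 0.9 70" --pt "0.08 0 -0.36 1 70" --pt "0.08 0 -0.4 1 70" --pt "0.08 0 -0.4 1 70"

```text
t: 18.95
tcp_pos: [0.4719, 0.1505, 0.1808]
tool_rot: [0.84, 0.543, 0.003, 0.002]
force: [0.7, -0.2, -0.5]
finger_gap: 0.702
```

Call:
move_arm --pt "0 0 0 0.2 70" --pt "0 -0.03 0 0.45 70" --pt "0 -0.08 0 0.7 70" --pt "0 -0.13 0 0.95 70" --pt "0 -0.15 0 1 70" --pt "0 -0.15 0 1 70" --pt "0 -0.15 0 1 70" --pt "0 -0.15 0 1 70"

```text
t: 19.62
tcp_pos: [0.4155, 0.175, 0.1767]
tool_rot: [0.948, 0.318, -0.0, 0.0]
force: [0.2, -0.3, 0.2]
finger_gap: 0.696
```

Call:
move_arm --pt "0 0 0 0.2 70" --pt "0 0 0 0.45 70" --pt "0 0 0 0.7 70" --pt "0 0 0 0.95 70" --pt "0 0 0 1 70" --pt "0 0 0 1 70" --pt "0 0 0 1 70" --pt "0 0 0 1 70"

```text
t: 20.28
tcp_pos: [0.4151, 0.1753, 0.1771]
tool_rot: [0.997, 0.074, -0.0, 0.0]
force: [-0.6, -0.9, -0.8]
finger_gap: 0.703
```

```bash
python3 ck.py s13; python3 -c "
from h import *
plan(.382,.02,.17,-85.8)"; python3 edge.py s13
```

```text
carton 1433 c [476.1  20.3] size [110.1 181.2] ang 4.2 corners [[415.0, 107.0], [428.0, -74.0], [538.0, -66.0], [524.0, 115.0]] z 0.0784
riser 1231 c [ 496.6 -154.1] size [164.1 154.7] ang 4.2 corners [[409.0, -83.0], [420.0, -237.0], [584.0, -225.0], [573.0, -71.0]] z 0.1061
t 20.33 tcp [0.415  0.1753 0.1771] yaw -81.49 gap 0.703 F [-1.19 -0.31  0.02] tilt [-1.e-04 -0.e+00 -1.e+00]
 delta [0.0883 0.5069 0.4053] twist -2.991
t 20.33 tcp [0.415  0.1753 0.1771] yaw -81.49 gap 0.703 F [-1.19 -0.31  0.02] tilt [-1.e-04 -0.e+00 -1.e+00]
 delta [-0.1392  0.3718  0.0178] twist 0.1506
[[-0.076, 0.565], [-0.07, 0.5], [-0.064, 0.536], [-0.058, 0.536], [-0.052, 0.536], [-0.046, 0.536], [-0.04, 0.533], [-0.034, 0.533], [-0.028, 0.533], [-0.022, 0.533], [-0.016, 0.533], [-0.01, 0.533], [-0.004, 0.53], [0.002, 0.53], [0.008, 0.53], [0.014, 0.531], [0.02, 0.53], [0.026, 0.53], [0.032, 0.531], [0.038, 0.524], [0.044, 0.528], [0.05, 0.528], [0.056, 0.528], [0.062, 0.528], [0.068, 0.528], [0.074, 0.525], [0.08, 0.525], [0.086, 0.525], [0.092, 0.525], [0.098, 0.525], [0.104, 0.522], [0.11, 0.522], [0.116, 0.522]]
edge yaw 4.4264445 x at y=0 0.5316083
```

View pics/s13c.png

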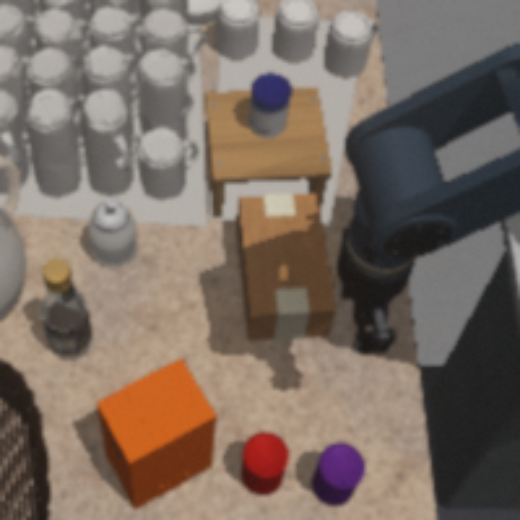

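Side view confirms an offset of −7.7 mm with both yaws at 4.2° and the leading end about 10 mm short of the mouth. I move beside the −x face.

Call:
move_arm --pt "-0.05 0.02 0 0.05 70" --pt "-0.1 0.08 0 0.1 70" --pt "-0.13 0.16 0 0.15 70" --pt "-0.13 0.24 0 0.15 70" --pt "-0.13 0.31 0 0.15 70" --pt "-0.13 0.36 0 0.15 70" --pt "-0.13 0.377 0 0.15 70" --pt "-0.13 0.377 0 0.15 70"

```text
t: 21.0
tcp_pos: [0.3863, 0.0174, 0.1773]
tool_rot: [0.999, 0.035, 0.0, 0.0]
force: [0.2, -0.3, 1.0]
finger_gap: 0.703
```

```bash
python3 -c "
from h import *
plan(.385,.018,.03,-85.8)"
```

```text
t 21.0 tcp [0.3863 0.0174 0.1773] yaw -86.0 gap 0.703 F [ 0.16 -0.34  1.03] tilt [ 8.e-04 -2.e-04 -1.e+00]
 delta [-0.0033 -0.0019  0.3683] twist -0.0069
```

Call:
move_arm --pt "-0.003 0 0.03 0 70" --pt "-0.003 0 0.1 0 70" --pt "-0.003 0 0.18 0 70" --pt "-0.003 0 0.26 0 70" --pt "-0.003 0 0.32 0 70" --pt "-0.003 0 0.355 0 70" --pt "-0.003 0 0.366 0 70" --pt "-0.003 0 0.366 0 70"

```text
t: 21.67
tcp_pos: [0.3835, 0.0196, 0.0299]
tool_rot: [0.999, 0.037, -0.001, -0.0]
force: [-0.6, 0.4, 0.0]
finger_gap: 0.703
```

```bash
python3 -c "
from h import *
snap('wrist','w14')
plan(.41,.018,.03,-85.8)
im,P,z=load('w14')
for v in range(222,326,12):
  print(v,[np.round(P[v,u],3).tolist() for u in (180,190,250,320,330)])"
```

```text
t 21.72 tcp [0.3841 0.0194 0.0307] yaw -85.78 gap 0.7 F [-0.76  0.42 -0.01] tilt [-1.1e-03  4.0e-04 -1.0e+00]
 delta [0.0644 0.0082 0.0017] twist 0.0007
222 [[0.369, 0.072, -0.001], [0.369, 0.065, -0.001], [0.373, 0.021, 0.0], [0.376, -0.03, -0.0], [0.377, -0.038, -0.001]]
234 [[0.393, 0.056, 0.066], [0.393, 0.051, 0.066], [0.363, 0.02, -0.0], [0.398, -0.012, 0.066], [0.367, -0.039, -0.001]]
246 [[0.393, 0.053, 0.078], [0.389, 0.05, 0.071], [0.353, 0.019, -0.0], [0.397, -0.01, 0.077], [0.398, -0.014, 0.077]]
258 [[0.393, 0.05, 0.088], [0.384, 0.049, 0.073], [0.343, 0.019, -0.0], [0.391, -0.01, 0.078], [0.398, -0.011, 0.088]]
270 [[0.388, 0.05, 0.089], [0.379, 0.049, 0.074], [0.332, 0.018, -0.001], [0.386, -0.011, 0.079], [0.394, -0.011, 0.09]]
282 [[0.384, 0.049, 0.091], [0.374, 0.048, 0.077], [0.322, 0.017, -0.001], [0.381, -0.011, 0.08], [0.387, -0.013, 0.089]]
294 [[0.4, 0.042, 0.119], [0.307, 0.064, -0.0], [0.311, 0.016, -0.001], [0.376, -0.011, 0.083], [0.403, -0.002, 0.119]]
306 [[0.4, 0.041, 0.124], [0.111, 0.109, -0.221], [0.112, 0.005, -0.23], [0.304, -0.041, -0.0], [0.403, -0.001, 0.124]]
318 [[0.399, 0.04, 0.128], [0.4, 0.037, 0.129], [0.111, 0.005, -0.201], [0.403, 0.003, 0.129], [0.404, 0.001, 0.13]]
```

View pics/w14.png

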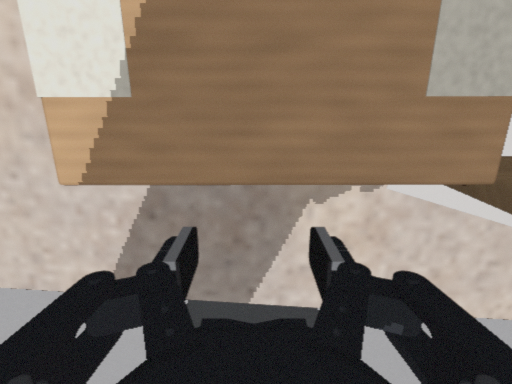

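Both fingers face the carton's long side squarely. Pushing about 8 mm in.

Call:
move_arm --pt "0.02 0.002 0.014 0 70" --pt "0.04 0.003 0.014 0 70" --pt "0.055 0.003 0.014 0 70" --pt "0.063 0.003 0.014 0 70" --pt "0.069 0.003 0.014 0 70" --pt "0.075 0.003 0.014 0 70" --pt "0.081 0.003 0.014 0 70" --pt "0.084 0.003 0.014 0 70"

```text
t: 22.38
tcp_pos: [0.4169, 0.0201, 0.0253]
tool_rot: [0.999, 0.036, -0.001, -0.0]
force: [-3.9, -0.9, 2.3]
finger_gap: 0.705
```

```bash
python3 ck.py s15;python3 edge.py s15 | tail -1
```

```text
carton 1413 c [480.7  20.8] size [110.5 184.4] ang 3.8 corners [[419.0, 109.0], [432.0, -75.0], [542.0, -68.0], [530.0, 116.0]] z 0.0783
riser 1171 c [ 497.4 -153.4] size [164.5 153.7] ang 3.1 corners [[411.0, -81.0], [419.0, -235.0], [584.0, -226.0], [575.0, -72.0]] z 0.1061
t 22.43 tcp [0.4174 0.02   0.0253] yaw -85.86 gap 0.699 F [-3.75  0.42  1.45] tilt [-1.3e-03  3.0e-04 -1.0e+00]
 delta [0.149  0.1111 0.0254] twist -3.1436
edge yaw 3.9391243 x at y=0 0.53600067
```

Call:
move_arm --pt "0.003 0 0 0 70" --pt "0.005 0 0 0 70" --pt "0.007 0 0 0 70" --pt "0.009 0 0 0 70" --pt "0.009 0 0 0 70" --pt "0.009 0 0 0 70" --pt "0.009 0 0 0 70" --pt "0.009 0 0 0 70"

```text
t: 23.1
tcp_pos: [0.422, 0.02, 0.0252]
tool_rot: [0.999, 0.036, 0.0, 0.0]
force: [-2.1, 0.8, 0.7]
finger_gap: 0.701
```

```bash
python3 ck.py s16;python3 edge.py s16 | tail -1
```

```text
carton 1403 c [485.9  21.4] size [110.7 184.9] ang 4.1 corners [[424.0, 110.0], [437.0, -75.0], [548.0, -67.0], [534.0, 118.0]] z 0.0785
riser 1164 c [ 496.7 -154.4] size [164.5 155. ] ang 4.3 corners [[409.0, -83.0], [421.0, -238.0], [585.0, -226.0], [573.0, -71.0]] z 0.1061
t 23.15 tcp [0.4219 0.02   0.0252] yaw -85.85 gap 0.698 F [-1.97  0.84  1.1 ] tilt [ 7.e-04 -1.e-04 -1.e+00]
 delta [0.1375 0.1102 0.0255] twist -3.1435
edge yaw 3.8181622 x at y=0 0.5410842
```

Offset is now about +2 mm with yaw 4°. I retreat and go back behind the trailing end.

Call:
move_arm --pt "-0.03 0 0 0 70" --pt "-0.08 0 -0.02 0 70" --pt "-0.09 0 -0.1 0 70" --pt "-0.09 0 -0.19 0 70" --pt "-0.09 0 -0.28 0 70" --pt "-0.09 0 -0.35 -0.1 70" --pt "-0.09 0 -0.38 -0.3 70" --pt "-0.09 0 -0.38 -0.5 70"

```text
t: 23.82
tcp_pos: [0.3897, 0.0165, 0.1807]
tool_rot: [0.987, 0.163, 0.006, 0.002]
force: [0.0, -0.3, -0.3]
finger_gap: 0.701
```

Call:
move_arm --pt "0 -0.05 0 -0.2 70" --pt "0 -0.13 0 -0.4 70" --pt "0 -0.21 0 -0.6 70" --pt "0 -0.29 0 -0.8 70" --pt "0 -0.36 0 -1 70" --pt "0 -0.38 0 -1 70" --pt "0 -0.38 0 -1 70" --pt "0 -0.38 0 -1 70"

```text
t: 24.48
tcp_pos: [0.3387, 0.1616, 0.1775]
tool_rot: [0.917, 0.4, 0.001, 0.001]
force: [-0.6, -1.1, -0.6]
finger_gap: 0.701
```

```bash
python3 -c "
from h import *
plan(.478,.17,.17,4.2)"
```

```text
t 24.48 tcp [0.3387 0.1616 0.1775] yaw -42.87 gap 0.701 F [-0.6  -1.07 -0.55] tilt [ 2.4e-03 -1.0e-04 -1.0e+00]
 delta [0.2523 0.241  0.0195] twist -1.6432
```

Call:
move_arm --pt "0.05 0.04 0 -0.2 70" --pt "0.11 0.1 0 -0.4 70" --pt "0.17 0.16 0 -0.6 70" --pt "0.22 0.21 0 -0.8 70" --pt "0.245 0.235 0 -1 70" --pt "0.25 0.24 0 -1 70" --pt "0.25 0.24 0 -1 70" --pt "0.25 0.24 0 -1 70"

```text
t: 25.15
tcp_pos: [0.4748, 0.1684, 0.1767]
tool_rot: [0.791, 0.612, -0.001, -0.001]
force: [-0.5, -0.1, 0.3]
finger_gap: 0.701
```

```bash
python3 -c "
from h import *
plan(.4757,.16,.026,4.2)"
```

```text
t 25.15 tcp [0.4748 0.1684 0.1767] yaw -14.47 gap 0.701 F [-0.54 -0.12  0.33] tilt [-2.3e-03 -4.0e-04 -1.0e+00]
 delta [-0.0194  0.0083  0.3769] twist -0.6517
```

Call:
move_arm --pt "-0.01 0.004 0.02 -0.2 70" --pt "-0.019 0.008 0.07 -0.4 70" --pt "-0.019 0.008 0.14 -0.6 70" --pt "-0.019 0.008 0.22 -0.65 70" --pt "-0.019 0.008 0.3 -0.65 70" --pt "-0.019 0.008 0.35 -0.65 70" --pt "-0.019 0.008 0.373 -0.65 70" --pt "-0.019 0.008 0.373 -0.65 70"

```text
t: 25.82
tcp_pos: [0.4745, 0.161, 0.0265]
tool_rot: [0.68, 0.733, -0.002, -0.002]
force: [0.1, 0.2, 0.2]
finger_gap: 0.699
```

```bash
python3 ck.py s17; python3 -c "
from h import *
plan(.4757,.16,.026,4.2)"
```

```text
carton 641 c [514.2  21.6] size [ 56.7 182.9] ang 2.1 corners [[483.0, 112.0], [489.0, -71.0], [546.0, -69.0], [539.0, 114.0]] z 0.0783
riser 1152 c [ 496.9 -154.8] size [164.1 151.3] ang 4.2 corners [[410.0, -85.0], [421.0, -236.0], [584.0, -224.0], [573.0, -73.0]] z 0.1062
t 25.87 tcp [0.4758 0.1612 0.0278] yaw 4.34 gap 0.702 F [ 0.63 -0.97  0.73] tilt [-2.4e-03 -3.0e-04 -1.0e+00]
 delta [-0.4525 -0.0237  0.0321] twist 0.0048
t 25.87 tcp [0.4758 0.1612 0.0278] yaw 4.34 gap 0.702 F [ 0.63 -0.97  0.73] tilt [-2.4e-03 -3.0e-04 -1.0e+00]
 delta [-0.003  -0.0005  0.0045] twist 0.0048
```

Call:
move_arm --pt "-0.03 0 0.006 0 70" --pt "-0.06 0 0.006 0 70" --pt "-0.085 0 0.006 0 70" --pt "-0.097 0 0.006 0 70" --pt "-0.109 0 0.006 0 70" --pt "-0.121 0 0.006 0 70" --pt "-0.133 0 0.006 0 70" --pt "-0.145 0 0.006 0 70"

```text
t: 26.53
tcp_pos: [0.4817, 0.1035, 0.0259]
tool_rot: [0.68, 0.734, 0.0, 0.0]
force: [-0.3, 3.1, 2.4]
finger_gap: 0.698
```

```bash
python3 ck.py s18; python3 edge.py s18;python3 edge.py s17|tail -1
```

```text
carton 414 c [521.2  -2.3] size [138.5  53.5] ang 88.8 corners [[493.0, -71.0], [547.0, -72.0], [549.0, 66.0], [496.0, 68.0]] z 0.0783
riser 853 c [ 497.6 -153.4] size [162.1 154.5] ang 4.3 corners [[411.0, -83.0], [423.0, -237.0], [584.0, -224.0], [573.0, -70.0]] z 0.1062
t 26.58 tcp [0.4818 0.1026 0.0257] yaw 4.38 gap 0.705 F [0.25 0.71 1.73] tilt [ 3.e-04 -3.e-04 -1.e+00]
 delta [-0.3054 -0.0278  0.0269] twist 0.0062
[[-0.082, 0.568], [-0.076, 0.568], [-0.07, 0.547], [-0.064, 0.543], [-0.058, 0.547], [-0.052, 0.547], [-0.046, 0.544], [-0.04, 0.543], [-0.034, 0.543], [-0.028, 0.544], [-0.022, 0.543], [-0.016, 0.543], [-0.01, 0.544], [-0.004, 0.544], [0.002, 0.541], [0.008, 0.541], [0.014, 0.541], [0.02, 0.541], [0.026, 0.541], [0.032, 0.538], [0.038, 0.538], [0.044, 0.538], [0.05, 0.538], [0.056, 0.538], [0.062, 0.531], [0.08, 0.434], [0.11, 0.523], [0.116, 0.522]]
edge yaw 5.9047437 x at y=0 0.54142517
edge yaw 4.232952 x at y=0 0.54154164
```

View pics/s18c.png

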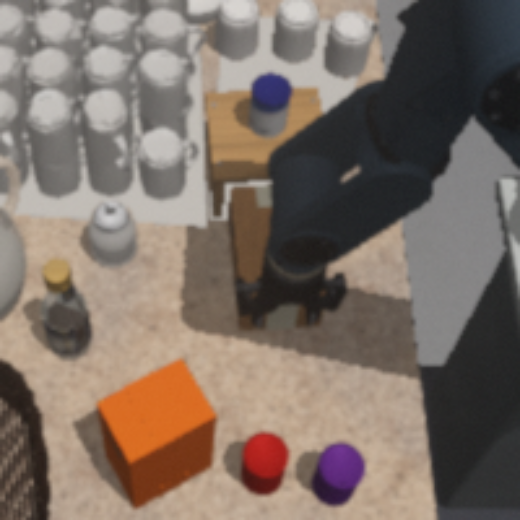

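The leading end is entering the mouth with a gap on the left (crop 225,210) and the forces are low. I keep pushing.

Call:
move_arm --pt "-0.012 0 0 0 70" --pt "-0.024 0 0 0 70" --pt "-0.036 0 0 0 70" --pt "-0.048 0 0 0 70" --pt "-0.06 0 0 0 70" --pt "-0.072 0 0 0 70" --pt "-0.084 0 0 0 70" --pt "-0.096 0 0 0 70"

```text
t: 27.25
tcp_pos: [0.4845, 0.0648, 0.0256]
tool_rot: [0.68, 0.734, -0.0, -0.0]
force: [0.1, 3.7, 2.7]
finger_gap: 0.697
```

```bash
python3 ck.py s19; python3 edge.py s19
```

```text
carton 223 c [527.9 -21.3] size [96.1 39.3] ang 88.8 corners [[507.0, -69.0], [547.0, -70.0], [549.0, 26.0], [509.0, 27.0]] z 0.0787
riser 618 c [ 539.2 -152.2] size [ 79.1 154. ] ang 6.1 corners [[492.0, -80.0], [508.0, -233.0], [587.0, -224.0], [570.0, -71.0]] z 0.1063
t 27.3 tcp [0.4846 0.064  0.0255] yaw 4.36 gap 0.702 F [-0.3  -0.61 -0.29] tilt [-1.e-04 -5.e-04 -1.e+00]
 delta [-0.2084 -0.0275  0.0264] twist 0.0057
[[-0.082, 0.568], [-0.076, 0.568], [-0.07, 0.561], [-0.064, 0.547], [-0.058, 0.547], [-0.052, 0.547], [-0.046, 0.547], [-0.04, 0.543], [-0.034, 0.544], [-0.028, 0.544], [-0.022, 0.544], [-0.016, 0.544], [-0.01, 0.544], [-0.004, 0.537], [0.002, 0.541], [0.008, 0.537], [0.014, 0.541], [0.02, 0.541], [0.026, 0.534], [0.044, 0.524], [0.056, 0.487], [0.074, 0.525], [0.08, 0.525]]
edge yaw 10.460465 x at y=0 0.53913
```

View pics/s19c.png

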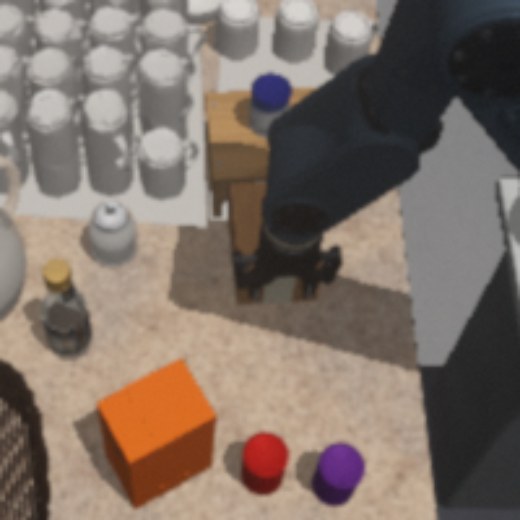

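Call:
move_arm --pt "-0.012 0 0 0 70" --pt "-0.024 0 0 0 70" --pt "-0.036 0 0 0 70" --pt "-0.048 0 0 0 70" --pt "-0.06 0 0 0 70" --pt "-0.072 0 0 0 70" --pt "-0.084 0 0 0 70" --pt "-0.096 0 0 0 70"

```text
t: 27.97
tcp_pos: [0.4874, 0.0264, 0.0255]
tool_rot: [0.68, 0.734, -0.0, -0.0]
force: [-0.6, 2.8, -0.1]
finger_gap: 0.704
```

```bash
python3 ck.py s20; python3 edge.py s20
```

```text
carton 106 c [529.2 -43.9] size [54.8 28.3] ang 88.8 corners [[514.0, -71.0], [543.0, -72.0], [544.0, -17.0], [516.0, -16.0]] z 0.079
riser 559 c [ 541.1 -151.1] size [ 75.  151.6] ang 4.1 corners [[498.0, -78.0], [509.0, -229.0], [584.0, -224.0], [573.0, -73.0]] z 0.1063
t 28.02 tcp [0.4877 0.0256 0.0255] yaw 4.36 gap 0.699 F [-0.94 -0.86 -0.13] tilt [ 2.e-04 -5.e-04 -1.e+00]
 delta [-0.1122 -0.0279  0.0264] twist 0.0055
[[-0.082, 0.568], [-0.076, 0.568], [-0.07, 0.547], [-0.064, 0.547], [-0.058, 0.547], [-0.052, 0.543], [-0.046, 0.54], [-0.04, 0.543], [-0.034, 0.544], [-0.028, 0.544], [-0.022, 0.54], [-0.016, 0.537], [0.002, 0.527], [0.038, 0.531], [0.044, 0.521]]
edge yaw 14.3088875 x at y=0 0.53334296
```

View pics/s20c.png

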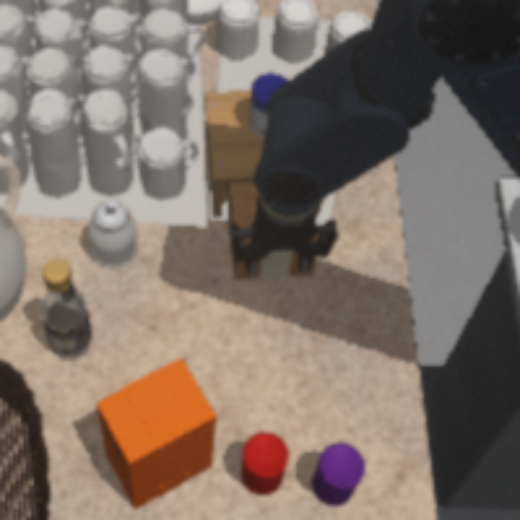

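Call:
move_arm --pt "-0.012 0 0 0 70" --pt "-0.024 0 0 0 70" --pt "-0.036 0 0 0 70" --pt "-0.048 0 0 0 70" --pt "-0.06 0 0 0 70" --pt "-0.072 0 0 0 70" --pt "-0.084 0 0 0 70" --pt "-0.096 0 0 0 70"

```text
t: 28.68
tcp_pos: [0.4903, -0.0118, 0.0256]
tool_rot: [0.68, 0.734, -0.0, -0.0]
force: [0.3, 2.2, -2.2]
finger_gap: 0.702
```

Call:
move_arm --pt "-0.004 0 0 0 70" --pt "-0.008 0 0 0 70" --pt "-0.012 0 0 0 70" --pt "-0.015 0 0 0 70" --pt "-0.018 0 0 0 70" --pt "-0.021 0 0 0 70" --pt "-0.024 0 0 0 70" --pt "-0.026 0 0 0 70"

```text
t: 29.35
tcp_pos: [0.4912, -0.0217, 0.0256]
tool_rot: [0.679, 0.734, -0.0, -0.0]
force: [-1.5, 2.2, -1.5]
finger_gap: 0.697
```

```bash
python3 -c "
from h import *
plan(.4886,-.026,.025,4.2)
snap('top','t21');im,P,z=load('t21');a=cv2.imread('pics/t21.png')[180:260,200:350]; cv2.imwrite('pics/t21c.png',cv2.resize(a,None,fx=5,fy=5))"
```

```text
t 29.35 tcp [ 0.4912 -0.0217  0.0256] yaw 4.39 gap 0.697 F [-1.53  2.17 -1.52] tilt [-1.e-04 -0.e+00 -1.e+00]
 delta [-0.0102 -0.0072  0.0015] twist 0.0067
```

View pics/t21c.png

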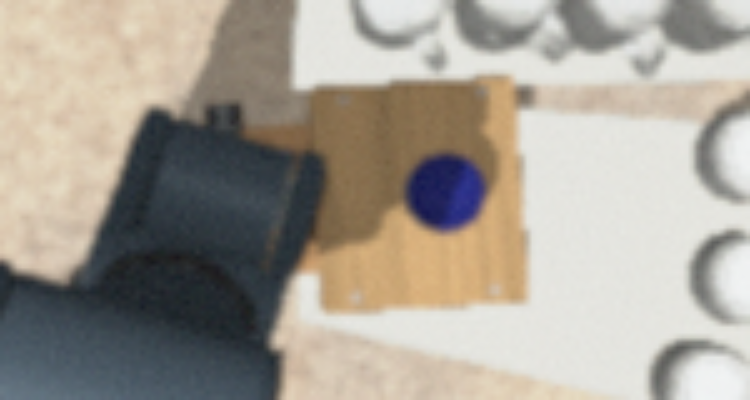

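Still no stop contact (about 2 N). I advance slowly and watch the force.

Call:
move_arm --pt "-0.002 0 0 0 70" --pt "-0.004 0 0 0 70" --pt "-0.006 0 0 0 70" --pt "-0.008 0 0 0 70" --pt "-0.01 0 0 0 70" --pt "-0.012 0 0 0 70" --pt "-0.014 0 0 0 70" --pt "-0.014 0 0 0 70"

```text
t: 30.07
tcp_pos: [0.4916, -0.0275, 0.0256]
tool_rot: [0.68, 0.734, -0.0, 0.0]
force: [0.7, 0.9, -1.0]
finger_gap: 0.699
```

```bash
python3 -c "
from h import *
plan(.4886,-.026,.025,4.2)"
```

```text
t 30.07 tcp [ 0.4916 -0.0275  0.0256] yaw 4.38 gap 0.699 F [ 0.67  0.92 -1.04] tilt [ 0.e+00 -1.e-04 -1.e+00]
 delta [ 0.0043 -0.0072  0.0016] twist 0.0062
```

Call:
move_arm --pt "-0.002 0 0 0 70" --pt "-0.004 0 0 0 70" --pt "-0.006 0 0 0 70" --pt "-0.008 0 0 0 70" --pt "-0.01 0 0 0 70" --pt "-0.012 0 0 0 70" --pt "-0.012 0 0 0 70" --pt "-0.012 0 0 0 70"

```text
t: 30.73
tcp_pos: [0.492, -0.0299, 0.0257]
tool_rot: [0.68, 0.733, 0.001, -0.001]
force: [2.3, 12.1, 1.0]
finger_gap: 0.697
```

```bash
python3 -c "
from h import *
plan(.4886,-.026,.025,4.2)"
```

```text
t 30.73 tcp [ 0.492  -0.0299  0.0257] yaw 4.31 gap 0.697 F [ 2.3  12.06  0.97] tilt [ 2.0e-04  2.7e-03 -1.0e+00]
 delta [ 0.0104 -0.0078  0.0017] twist 0.004
```

Stop met: 12 N, and the TCP stalled. I retreat and check.

Call:
move_arm --pt "0.02 0 0 0 70" --pt "0.06 0 0 0 70" --pt "0.12 0 0 0 70" --pt "0.18 0 -0.04 0 70" --pt "0.24 0 -0.11 0 70" --pt "0.28 0 -0.19 0 70" --pt "0.3 0 -0.27 0 70" --pt "0.3 0 -0.3 0 70"

```text
t: 31.4
tcp_pos: [0.4848, 0.0891, 0.1495]
tool_rot: [0.678, 0.735, 0.002, 0.003]
force: [0.9, -0.5, -0.2]
finger_gap: 0.702
```

```bash
python3 -c "
from h import *
plan(.4886,.2,.2,4.2)
snap('wrist','w22');snap('top','t22');snap('side','s22')
for n in ('s22','t22','w22'):
  im,P,z=load(n);x,y,zz=P[...,0],P[...,1],P[...,2]
  m=big((abs(zz-.0785)<.008)&(x>.38)&(x<.57)&(y>-.077)&(y<.25),2); rect(P[m],n+' carton out')
  m=(abs(zz-.107)<.006)&(x>.38)&(x<.62)&(y<.0)&(y>-.26)
  if m.sum()>50: rect(P[big(m)],'riser')
  m=(abs(zz-.188)<.007)&(x>.45)&(x<.56)&(y<-.1)&(y>-.23)
  if m.sum()>50: rect(P[m],'lid')
a=cv2.imread('pics/s22.png')[130:330,180:380]; cv2.imwrite('pics/s22c.png',cv2.resize(a,None,fx=2.6,fy=2.6))"
```

```text
t 31.4 tcp [0.4848 0.0891 0.1495] yaw 4.55 gap 0.702 F [ 0.86 -0.54 -0.16] tilt [ 7.3e-03 -7.0e-04 -1.0e+00]
 delta [ 0.2754  0.0325 -0.1263] twist 0.0123
s22 carton out 136 c [529.5   8. ] size [169.4  46.2] ang 82.6 corners [[496.0, -73.0], [541.0, -79.0], [563.0, 89.0], [518.0, 95.0]] z 0.0783
riser 677 c [ 533.2 -151.3] size [ 91.4 152.9] ang 5.1 corners [[481.0, -79.0], [494.0, -232.0], [586.0, -223.0], [572.0, -71.0]] z 0.1064
lid 112 c [ 505.7 -166.4] size [33.5 54.1] ang 2.6 corners [[488.0, -140.0], [490.0, -194.0], [524.0, -193.0], [521.0, -139.0]] z 0.1867
t22 carton out 279 c [490.3 -62.5] size [106.7  36.5] ang 1.0 corners [[437.0, -45.0], [437.0, -82.0], [544.0, -80.0], [543.0, -43.0]] z 0.0804
riser 660 c [ 499.3 -127.4] size [ 97.2 180.8] ang 79.5 corners [[402.0, -159.0], [579.0, -192.0], [597.0, -96.0], [419.0, -63.0]] z 0.1077
lid 190 c [ 496.9 -169.7] size [51.1 51.1] ang 0.7 corners [[471.0, -144.0], [472.0, -196.0], [523.0, -195.0], [522.0, -144.0]] z 0.1882
w22 carton out 1002 c [517.4  12. ] size [166.  127.7] ang 79.4 corners [[439.0, -58.0], [565.0, -81.0], [595.0, 82.0], [470.0, 105.0]] z 0.0784
```

View pics/s22c.png

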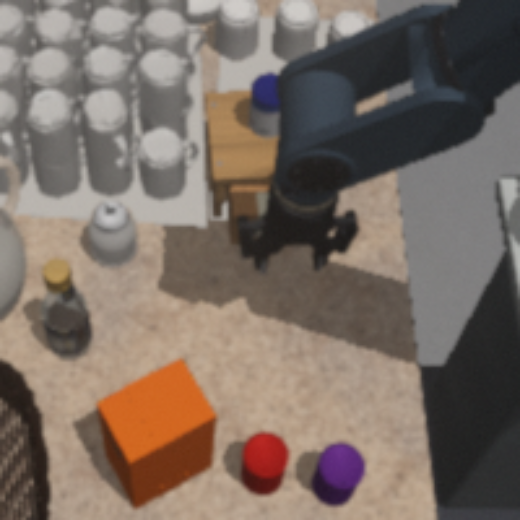

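View pics/w22.png

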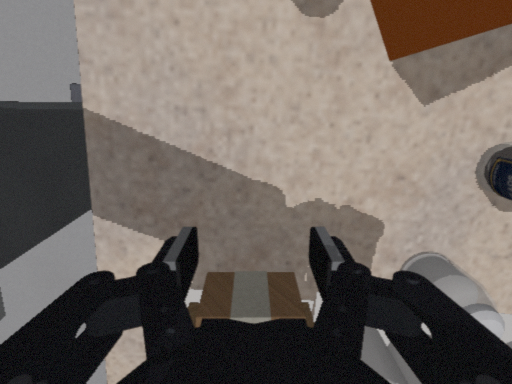

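I move the arm clear for a precise check.

Call:
move_arm --pt "0.02 0 -0.05 0 70" --pt "0.07 0 -0.12 0 70" --pt "0.14 0 -0.2 0 70" --pt "0.22 0 -0.25 0 70" --pt "0.3 0 -0.28 0 70" --pt "0.37 0 -0.28 0 70" --pt "0.4 0 -0.28 0 70" --pt "0.4 0 -0.28 0 70"

```text
t: 32.22
tcp_pos: [0.4696, 0.2484, 0.2558]
tool_rot: [0.679, 0.735, -0.001, -0.001]
force: [0.2, -0.2, 0.4]
finger_gap: 0.697
```

```bash
python3 -c "
from h import *
snap('wrist','w23');snap('top','t23');snap('side','s23')
for n in ('s23','t23','w23'):
  im,P,z=load(n);x,y,zz=P[...,0],P[...,1],P[...,2]
  for a in np.arange(.44,.54,.02):
    k=(abs(x-a)<.006)&(y>-.12)&(y<.05)&(zz>.03)&(zz<.088)
    kr=(abs(x-a)<.006)&(y>-.12)&(y<.05)&(zz>.1)&(zz<.115)
    print(n,round(a,2),'carton end y',np.round(y[k&(zz>.06)].max(),4) if (k&(zz>.06)).any() else None,np.round(np.median(y[k&(zz<.07)]),4) if (k&(zz<.07)).any() else None,'mouth',np.round(y[kr].max(),4) if kr.any() else None)
  m=(zz>.06)&(zz<.09)&(x>.42)&(x<.56)&(y>-.07)&(y<0)
  print(n,'x range',np.round(x[m].min(),3),np.round(x[m].max(),3),'z med',np.round(np.median(zz[m]),4))
  m=(abs(zz-.107)<.006)&(x>.38)&(x<.62)&(y<.0)&(y>-.26)
  if m.sum()>50: rect(P[big(m)],'riser')
  m=(abs(zz-.188)<.007)&(x>.45)&(x<.56)&(y<-.1)&(y>-.23)
  if m.sum()>50: rect(P[m],'lid')
a=cv2.imread('pics/s23.png')[130:330,180:380]; cv2.imwrite('pics/s23c.png',cv2.resize(a,None,fx=2.6,fy=2.6))"
```

```text
s23 0.44 carton end y -0.039 -0.0428 mouth None
s23 0.46 carton end y -0.0387 -0.041 mouth -0.115
s23 0.48 carton end y -0.0362 -0.039 mouth -0.081
s23 0.5 carton end y -0.0363 -0.038 mouth -0.0777
s23 0.52 carton end y -0.0347 -0.0369 mouth -0.077
s23 0.54 carton end y -0.0334 -0.0353 mouth -0.0769
s23 x range 0.44 0.547 z med 0.0773
riser 1047 c [ 497.2 -154.8] size [163.5 153.1] ang 4.8 corners [[409.0, -85.0], [422.0, -238.0], [585.0, -224.0], [572.0, -72.0]] z 0.1062
lid 160 c [ 495.9 -167.9] size [53.  52.8] ang 20.5 corners [[462.0, -152.0], [480.0, -202.0], [530.0, -183.0], [512.0, -134.0]] z 0.186
t23 0.44 carton end y -0.045 None mouth -0.088
t23 0.46 carton end y -0.0447 None mouth -0.0878
t23 0.48 carton end y -0.0444 None mouth -0.084
t23 0.5 carton end y -0.0403 None mouth -0.0837
t23 0.52 carton end y -0.0399 None mouth -0.0834
t23 0.54 carton end y -0.0397 None mouth -0.0794
t23 x range 0.438 0.547 z med 0.0807
riser 574 c [ 522.3 -155.4] size [103.1 151.4] ang 11.1 corners [[457.0, -91.0], [486.0, -240.0], [587.0, -220.0], [558.0, -71.0]] z 0.1076
lid 196 c [ 497.  -169.6] size [51.3 51.2] ang 0.9 corners [[471.0, -144.0], [472.0, -196.0], [523.0, -195.0], [522.0, -144.0]] z 0.1887
w23 0.44 carton end y None None mouth None
w23 0.46 carton end y None None mouth None
w23 0.48 carton end y None None mouth None
w23 0.5 carton end y None None mouth None
w23 0.52 carton end y None None mouth None
w23 0.54 carton end y None None mouth NoneTraceback (most recent call last):
  File "<string>", line 11, in <module>
    print(n,'x range',np.round(x[m].min(),3),np.round(x[m].max(),3),'z med',np.round(np.median(zz[m]),4))
                               ~~~~~~~~^^
    return umr_minimum(a, axis, None, out, keepdims, initial, where)
ValueError: zero-size array to reduction operation minimum which has no identity
```

```bash
python3 -c "
from h import *
a=cv2.imread('pics/s23.png')[110:340,140:370]; cv2.imwrite('pics/s23c.png',cv2.resize(a,None,fx=2.5,fy=2.5))
b=load('side0')[1];c=load('s23')[1]
for nm,u,v in (('disp',223,212),('syrup',202,236),('mug',314,138),('mug',294,134),('mug',272,132),('mug',243,185),('red',282,301),('purple',310,306)): print(nm,np.round(b[v,u],3),np.round(c[v,u],3))
"
```

```text
disp [ 0.707 -0.02   0.104] [ 0.707 -0.022  0.101]
syrup [0.759 0.124 0.201] [0.759 0.124 0.202]
mug [ 0.364 -0.382  0.082] [ 0.364 -0.381  0.084]
mug [ 0.443 -0.399  0.085] [ 0.442 -0.4    0.084]
mug [ 0.531 -0.406  0.088] [ 0.53  -0.409  0.085]
mug [ 0.641 -0.146  0.088] [ 0.641 -0.147  0.087]
red [0.511 0.281 0.077] [0.511 0.281 0.077]
purple [0.426 0.296 0.078] [0.426 0.296 0.078]
```

View pics/s23c.png

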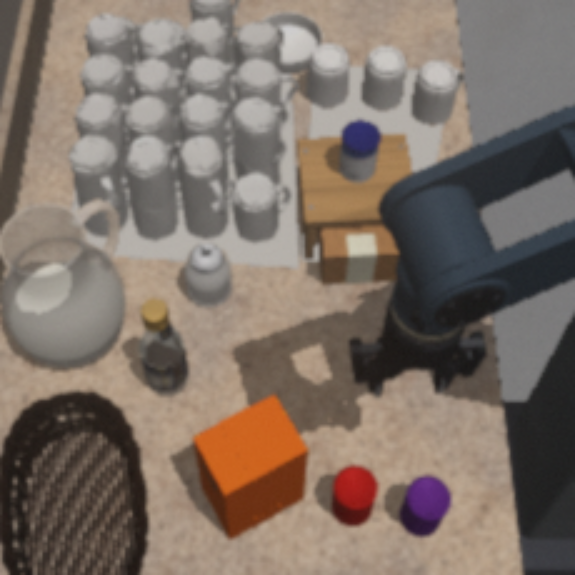

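The tin stands on the riser (crop 360,150) and the carton is in the bay with about 41 mm sticking out (crop 358,255). The bystanders haven't moved and the robot is clear. Handing in.

```bash
python3 -c "
from h import *
print(manip.sign_off())"
```

```text
the job is handed in; nothing more can be done
None
```

I did the job in the order asked and handed it in at about 32 s. No verdict was reported.

- **Tin:** I stood it upright on top of the riser. The last views show its lid at about 0.188 m, where it should be about 0.190 m, centred at roughly (0.497, −0.169).
- **Carton:** I toppled it towards the riser onto a broad face, without lifting it, and slid it into the bay. At the back the push force rose to 12 N and the arm stalled, so the leading end met the stop. It now sticks out of the mouth by about 40–43 mm; 42 mm was expected.
- **Bystanders:** spot checks on the dispenser, the syrup bottle, four of the mugs and the red and purple look-alikes showed no movement beyond about 3 mm of depth noise.

Some things went wrong or disagreed along the way:

- **First topple push:** it missed because the part-open fingertips sit higher than I assumed and passed over the carton. I repeated it lower.
- **Gripper on the carton:** during the first slide push I read about 5 N upward, probably the gripper's body touching the carton's top, so I raised the tool.
- **Sideways correction:** the carton then sat about 7.5 mm too far to one side, so I nudged it across before sliding it in.
- **Camera agreement:** the top and side views differed by up to about 6 mm in absolute y, so I relied on relative distances. The wrist camera could not see the carton in the final check.

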